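# Throw a used-up paint tube into the lever-lid waste bin

### The job

The paint tube with the red band is used up: throw it away in the red waste bin. Press the bin's lever down until you feel its stop and swing it outward under the catch so that the lid stays up by itself, lower the tube in under the leaning lid and let go of it only once it is down level with the rim, then unhook the lever and ease it all the way back up so that the lid closes without slamming. Leave the other things where they are.

Things in the scene. Friction and masses are not known exactly. Their poses are not given: they have to be found in the camera images.
- bin: red sheet-steel bench waste bin, fixed, 160 (x) by 170 (y) by 130 mm high to its open rim, walls 4 mm, inside floor at 17 mm. Origin: centre of its underside; z up, -x its front, which faces the robot's right, -y the side with the lever, away from the robot. A steel lid, 164 mm from back to front, 181 mm wide, covers the whole top, hinged along the rear rim (x +80, z 136 mm); its edge is turned down 8 mm
- bin_mouth (a point): centre of the bin's open mouth at rim height (130 mm), axes as the bin's. Mind, on the way there: a fixed black clamp arm of the room hangs close to the robot's left, its head at about x 0 to 220, y 160 to 240, z 290 to 530 mm of the robot frame; an arm whose upper link swings on that side does best to lean its wrist out to the right, tool slanting by 25 to 50 degrees, for everything here
- lever_shaft (a point): centre of the lever's level shaft (along the bin's y), at bin x +25, y -125, z 80 mm. From here the lever's 10 mm round arm reaches forward (bin -x) through the catch plate, past the bin's front face, and turns up into a stem with a black ball knob; a link behind lifts the lid as the arm goes down
- knob (a point): centre of the black ball knob, 32 mm across, on a 10 mm near-upright stem; pinch it across the bin's y. Lever up: at about (-110, -125, 189) mm of the bin's frame; pressed, it follows its arc about the shaft, down 64 to 78 mm and some 35 mm forward (bin -x). Spring and lid push it up with about 5 to 8 N; let go unhooked, it flies up. Swinging outward moves it 28 to 41 mm to bin -y, under 3 N
- gate (a point): foot of the slot in the steel catch plate, 8 mm thick, at bin x -70, y -125. The arm runs in the plate's upright slot; only at the foot, less than 4.5 mm (at the plate) above its stop, does the slot turn outward (bin -y) behind a 4 mm downward lip. The plate's height differs from bin to bin by up to 4 mm up or down and is not told, nor is it in this reading: feel for the stop
- lever (a joint): how far the lever is pressed about its shaft, rad: 0 = up, lid shut; at its stop 0.41 to 0.50, according to the plate's height; swung outward there and let rise by 0.07 it stays hooked behind the lip and holds the lid up. To unhook: press to the stop again, swing back inward fully, let rise
- lever_arm (a joint): outward swing of the lever's arm, rad: 0 = in line with the slot, more than 0.18 = under the catch, 0.27 at most; turns about an upright pin where the arm meets the shaft. At lever = 0.21 the arm is level and the knob stands 155 mm ahead (bin -x) of the shaft and 78 mm above it
- lid (a joint): lid angle, rad: 0 = shut, always 2.3 times the lever's value; hooked it stands at 0.79 to 1.0 rad (45 to 57 degrees), leaning over the rear half of the mouth, so that a gripper comes in slanting, wrist back towards the bin's front, some 40 degrees from vertical
- used_tube: used-up oil paint tube, white with a RED band and a dark brown cap, 125 mm long, 34 mm wide, 23 mm thick, 55 g, lying flat. Origin: centre of its underside; y along the tube, z up when it lies as at the start. The cap is at +y, the flat crimped tail at -y. The solid body reaches from y = -61 to +45 mm (the cap beyond is only look); grip it across x, near y = -10 mm
- blue_tube: bystander: a similar tube with a dark BLUE band, 109 by 31 by 20 mm, stays where it is
- sanding_block: bystander: wooden sanding block, 76 by 48 by 27 mm, stays where it is
- primer_tin: bystander: round cream and black primer tin, 78 mm in diameter, 74 mm high, stays where it is
Not all that is in view belongs to the job. What is shaped like the used_tube but yellow is not meant.

How it is judged:
By the outcome, as a careful person would: the job done as asked, in the order asked, and still so for the second after the job is handed in, with the robot touching nothing.
It also fails if it takes over 67 s, if anything falls off the work surface, if the arm or the gripper's body presses on something with over 40 N, if the wrist force passes 120 N, or if a joint passes its speed limit or range.

### The arm

A 7-joint arm with a two-finger parallel gripper is mounted at the origin on the work surface; the furniture and walls round the work are solid. World frame = base frame: x ahead of the robot, y to its left, z up, the work surface at z = 0. Lengths are in m, angles in rad, forces in N, time in s.
With the tool pointing down it reaches from about 0.425 to 0.875 m from the base axis. Payload 4.7 kg.
Tool frame: the origin (TCP) lies midway between the tips of the shut fingers; the grasp point (between the pads) lies 19 mm behind it (ctrl.grip_point_offset is the distance from the TCP to the grasp point, in m); z points along the fingers, y is the line along which they close (so a half turn about z gives the same grasp; the last joint's range is limited). The gripper opens to 87 mm and grips with 3 to 60 N. Pads are 19 mm wide; open, the fingers measure 117 mm over their backs; the gripper's body (75 mm by 190 mm) begins 51 mm behind the grasp point.
Start: joints at [1.305, 0.321, -0.07, 1.45, 0.023, 1.371, -0.057], TCP at [0.179, -0.625, 0.201] pointing down, gripper open.
Joint ranges: [-2.86, 2.86], [-0.3, 2.09], [-1.38, 1.24], [0.06, 2.45], [-1.56, 4.7], [0.09, 2.05], [-2.69, 2.69]. Speed limits (rad/s): [2.57, 2.57, 3.14, 3.14, 3.14, 3.14, 3.14].

### API

Orientations are given as a rotation vector (axis times angle).
In Python, from bench import ctrl gives the robot as it stands. The module is installed in compiled form; this text tells all that it offers.
- The arm moves only by the shell command python3 -m handwheel 'ROWS' [OPENING] [FORCE]. ROWS is JSON, a list of rows, each an object of numbers: "x", "y", "z": the shift along the tool's x, y, z in m; "wx", "wy", "wz": the turn, a rotation vector about the tool's x, y, z in degrees. A call has 1 to 10 rows; each row is the pose to reach, as a shift and turn from the pose commanded when the call began, along the tool's axes at that moment; what a row does not reach only later rows make up. A row lasts 1/12 s, in which the tool goes at most 41.7 mm and 7.16 degrees, less where a joint would pass 70% of its speed; a pose out of reach is approached as far as the arm can. A call with a gripper value outside its range is refused whole. OPENING is the finger opening in m, from 0 to 0.087, set as the call begins (- or left out, the last holds). The fingers move at their own pace and stop on an object; FORCE is the grip in N (left out, the last holds). Time passes only in rows, so rows that repeat a pose let the fingers close. It gives the time, the measured TCP pose, the force, the opening and the grip force at its end, in the units of the state.
- ctrl.get_state(): the state, without advancing time (a new reading comes with each control period).
- ctrl.get_image(name): name is "scene" or "side" or "wrist"; returns a dict with "image" (480x640x3 uint8, red, green, blue), "K" (3x3 intrinsics, pixels), "world_to_cam" (4x4, takes a point from world to camera coordinates); the wrist camera has in their place "hand_eye" (4x4, takes a point from camera to tool coordinates, whose origin is the TCP and whose axes are the flange's). Camera axes: x right, y down, z forward; pixel columns grow to the right and rows downward; lengths in m; the calibration is good to about 2 mm. The wrist camera is an equidistant fisheye: a pixel r from the principal point sees the ray r / f radians off the axis. A picture is of the moment at which its call begins: read the wrist's pose just before it. There is no depth.
- ctrl.close_job(): hands the job in; it is judged then, once.
The state is a dict: "time": time; "joint_positions": joint angles; "qd": joint speeds; "joint_torque": joint torques, N m; "position": TCP position; "tool_rot": TCP orientation; "ft_force": force on the tool from outside, world axes, zero at the start; "torque": the same for the moment, N m; "grip_width": opening from 0.0 (shut) to 1.0 (fully open); "grip_force": force on a finger pad.
Only numpy, scipy, OpenCV 4.12 (cv2) and the standard library are available. Lean on these libraries where they do the work, as an engineer would, in place of code of your own. Each camera call takes 0.05 s, during which the arm holds its last target. There are 200 camera calls.

## Working session

There is one attempt and no reset: what is moved stays moved. The work goes in short steps, Python scripts to look and compute and a shell command to move; the robot and the scene stay as the last step left them, time stands still between calls to the robot, and variables do not carry over. Pictures are saved under pics/ and viewed, at most 10 in all, crops included, and the job is handed in when it is done.

```bash
mkdir -p pics; ls
python3 - <<'E'
from bench import ctrl
import cv2,json
s=ctrl.get_state();print(s)
for n in("scene","side"):
    d=ctrl.get_image(n);cv2.imwrite(f"pics/{n}0.png",d["image"][:,:,::-1]);print(n,d["K"].tolist(),d["world_to_cam"].round(4).tolist())
    import numpy as np
    np.savez(f"{n}.npz",K=d["K"],T=d["world_to_cam"])
d=ctrl.get_image("wrist");print(d["K"].tolist(),d["hand_eye"].tolist());np.savez("wrist.npz",K=d["K"],H=d["hand_eye"])
E
```

```text
pics
{'time': 0.0, 'joint_positions': array([ 1.30508464,  0.32180661, -0.0700787 ,  1.45169158,  0.02262393,
        1.37080283, -0.0569036 ]), 'qd': array([ 0.00023995, -0.00136492,  0.00017902,  0.00054866, -0.00121697,
       -0.00065333, -0.00190328]), 'joint_torque': array([-3.97588319e-04, -4.91284060e+01, -4.04124185e-01, -3.12527490e+01,
       -6.39976398e-02,  4.36710881e-02,  1.99200526e-04]), 'position': array([ 0.17928326, -0.62415613,  0.19976384]), 'tool_rot': array([-3.10902783e+00, -4.37873377e-01,  6.14522723e-04]), 'ft_force': array([-0.1402685 ,  0.24454539, -0.420291  ]), 'torque': array([-0.0191754 , -0.046081  , -0.00596052]), 'grip_force': 0.0, 'grip_width': 0.9957249520773799}
scene [[487.7944236693802, 0.0, 327.19549424494215], [0.0, 487.7944236693802, 240.81880938855588], [0.0, 0.0, 1.0]] [[-0.9219, -0.3872, 0.0118, 0.43], [-0.3067, 0.7111, -0.6327, 0.262], [0.2366, -0.5869, -0.7743, 0.9371], [0.0, 0.0, 0.0, 1.0]]
side [[485.45503241178125, 0.0, 321.79520317737024], [0.0, 485.45503241178125, 244.95891219723566], [0.0, 0.0, 1.0]] [[0.9995, 0.0293, 0.0077, -0.4853], [0.0275, -0.7684, -0.6394, 0.0368], [-0.0128, 0.6393, -0.7688, 1.1864], [0.0, 0.0, 0.0, 1.0]]
[[371.64829954431775, 0.0, 325.80957697630066], [0.0, 371.64829954431775, 244.9349591396478], [0.0, 0.0, 1.0]] [[-0.000986035345057571, -0.9667562260860245, -0.2556979214976227, 0.06923814705684389], [0.9999995064344992, -0.0009844315831451505, -0.00013425801829780362, -0.0009389456745371172], [-0.00012192233457543454, -0.2556979276771016, 0.96675671961284, -0.18245030537354498], [0.0, 0.0, 0.0, 1.0]]
```

View pics/scene0.png

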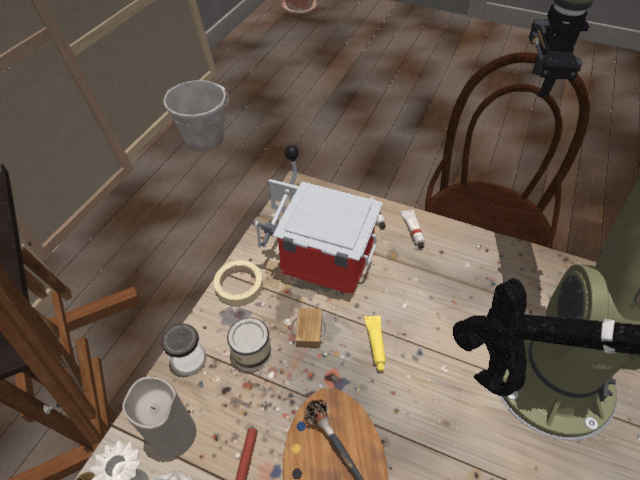

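View pics/side0.png

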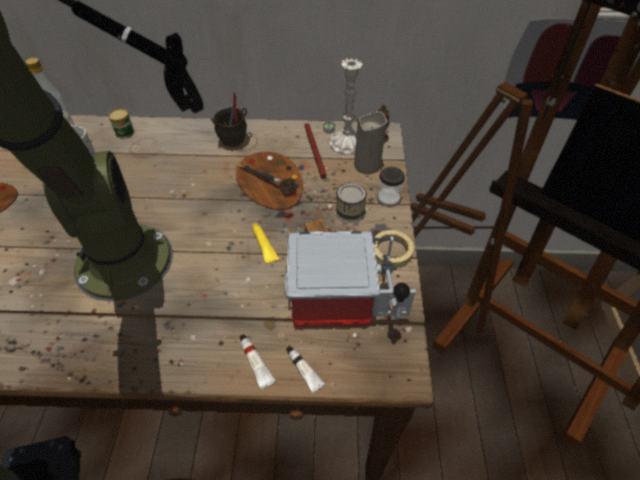

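Candidates: white tube with a red band at side (257,362), white tube with a dark band at (306,368), yellow tube at (265,243). I take the red-banded one and check it in a crop.

Run:
```python
import cv2
a=cv2.imread("pics/side0.png")[225:400,225:435];cv2.imwrite("pics/sidecrop.png",cv2.resize(a,None,fx=3.4,fy=3.4,interpolation=cv2.INTER_CUBIC))
a=cv2.imread("pics/scene0.png")[140:300,240:440];cv2.imwrite("pics/scenecrop.png",cv2.resize(a,None,fx=3.75,fy=3.75,interpolation=cv2.INTER_CUBIC))
```

```text
(no output)
```

View pics/sidecrop.png

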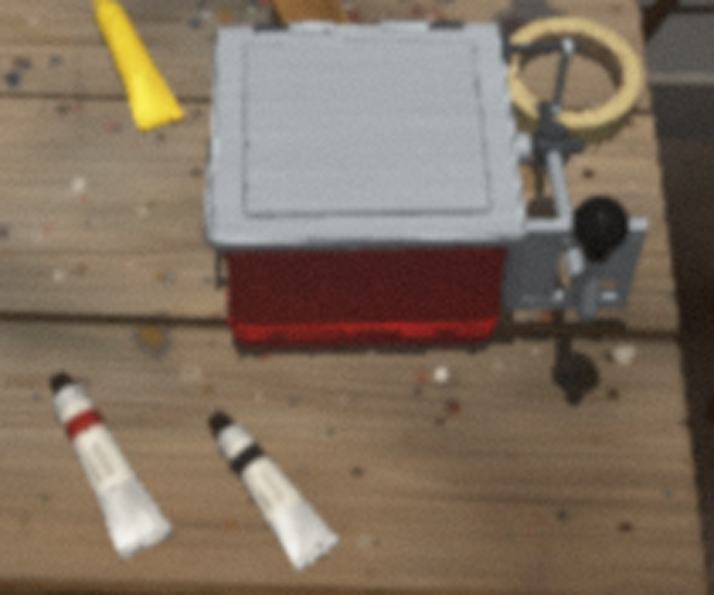

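View pics/scenecrop.png

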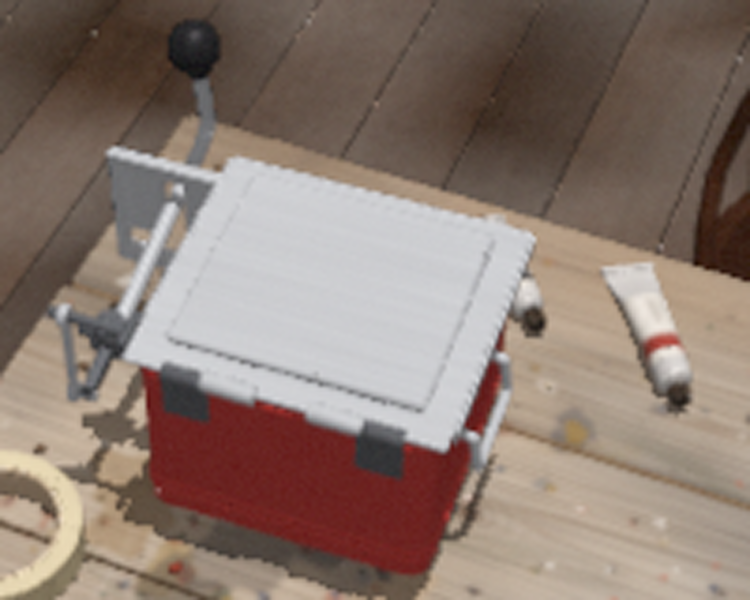

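The close crops confirm it: the tube with the red band has its cap at side crop (62,382) and its tail at (143,540). The black knob is at side crop (600,228) and scene crop (194,47). Next I fit the poses.

```bash
cat > h.py <<'E'
import numpy as np
from scipy.optimize import least_squares
from scipy.spatial.transform import Rotation as R
C={n:np.load(n+".npz") for n in("scene","side")}
def px(n,P):
    c=C[n];p=c["T"][:3,:3]@np.asarray(P,float)+c["T"][:3,3];q=c["K"]@p;return q[:2]/q[2]
def ray(n,uv):
    c=C[n];Rm=c["T"][:3,:3];o=-Rm.T@c["T"][:3,3];d=Rm.T@np.linalg.inv(c["K"])@[uv[0],uv[1],1];return o,d
def plane(n,uv,z):
    o,d=ray(n,uv);return o+d*(z-o[2])/d[2]
S=lambda u,v:(225+u/3.4,225+v/3.4)
E_=lambda u,v:(240+u/3.75,140+v/3.75)
E
python3 - <<'E'
from h import *
obs=[("side",S(238,347),(-80,85,0)),("side",S(490,345),(-80,-85,0)),("side",S(210,238),(-84,90.5,136)),("side",S(522,238),(-84,-90.5,136)),
("side",S(217,27),(80,90.5,138)),("side",S(500,22),(80,-90.5,138)),
("scene",E_(232,158),(-84,-90.5,138)),("scene",E_(535,235),(-84,90.5,138)),("scene",E_(445,450),(80,90.5,134)),("scene",E_(127,360),(80,-90.5,134)),
("scene",E_(158,492),(80,-85,0)),("scene",E_(425,574),(80,85,0))]
def W(p,b): 
    c,s=np.cos(p[2]),np.sin(p[2]);x,y,z=np.array(b)/1e3;return [p[0]+c*x-s*y,p[1]+s*x+c*y,z]
f=lambda p:np.concatenate([px(n,W(p,b))-uv for n,uv,b in obs])
r=least_squares(f,[.55,-.3,np.pi/2],loss="soft_l1");p=r.x;print(p,np.degrees(p[2]));print(f(p).reshape(-1,2).round(1).tolist())
np.save("bin.npy",p)
print("knob pred",W(p,(-110,-125,189)),"shaft",W(p,(25,-125,80)),"mouth",W(p,(0,0,130)))
k=least_squares(lambda P:np.r_[px("side",P)-S(600,228),px("scene",P)-E_(194,47)],[.65,-.4,.19]);print("knob tri",k.x,k.fun)
for n,f_,c,t in(("side",S,(62,382),(143,542)),("scene",E_,(679,395),(628,268))):
    print(n,plane(n,f_(*c),.011),plane(n,f_(*t),.004))
print("blue",plane("side",S(220,425),.01),plane("side",S(315,552),.004))
E
```

```text
[ 0.50562011 -0.09321142  1.62851361] 93.3069569015511
[[-2.9, 2.2], [0.1, 1.1], [-0.2, 1.3], [-0.7, -0.5], [-1.0, 0.2], [-1.8, 0.3], [-0.0, -1.2], [-1.4, -1.3], [-0.3, 0.5], [-1.8, -0.2], [-3.2, 4.0], [-1.2, 4.3]]
knob pred [np.float64(0.6367573404216811), np.float64(-0.1958175970241753), np.float64(0.189)] shaft [np.float64(0.6289698322069934), np.float64(-0.06104239635355424), np.float64(0.08)] mouth [np.float64(0.5056201108850643), np.float64(-0.09321142260245414), np.float64(0.13)]
knob tri [ 0.6378304  -0.19899133  0.18565291] [-0.6654858   0.22670058 -0.76681822 -0.2799581 ]
side [ 0.32297094 -0.20755137  0.011     ] [ 0.38386026 -0.30849173  0.004     ]
scene [ 0.31845934 -0.20661119  0.011     ] [ 0.37922788 -0.30294317  0.004     ]
blue [ 0.42458454 -0.23355647  0.01      ] [ 0.48626752 -0.31136729  0.004     ]
```

```bash
cat >> h.py <<'E'
from bench import ctrl
def pose():
    s=ctrl.get_state();return np.array(s["position"]),R.from_rotvec(s["tool_rot"]),s
def ori(yaw,tilt):
    "tool y at world heading yaw (deg), z down and slanted by tilt towards heading yaw+90"
    a,t=np.radians([yaw,tilt]);y=np.array([np.cos(a),np.sin(a),0]);h=np.array([-np.sin(a),np.cos(a),0])
    z=np.sin(t)*h-np.cos(t)*np.array([0,0,1]);return R.from_matrix(np.c_[np.cross(y,z),y,z])
def row(grip,Rt,off=0.019):
    p,R0,s=pose();tcp=np.asarray(grip)+off*Rt.as_matrix()[:,2]
    d=R0.inv().apply(tcp-p);w=np.degrees((R0.inv()*Rt).as_rotvec())
    print("mm",(1e3*d).round(1),"deg",w.round(1),"| grip pt now",(p-.019*R0.as_matrix()[:,2]).round(4))
E
python3 - <<'E'
from h import *
Q=ori(3.3,40);b=Q.as_matrix()[:,2]
row(np.array([.637,-.198,.187])-.10*b,Q)
E
```

```text
mm [ 546.1 -232.6  -48.7] deg [ 26.8  33.6 -73.9] | grip pt now [ 0.1793 -0.6243  0.219 ]
```

```bash
python3 -m handwheel '[{"x":0.04,"y":-0.017,"z":-0.03,"wx":2,"wy":2.5,"wz":-5.5},{"x":0.08,"y":-0.034,"z":-0.05,"wx":4,"wy":5,"wz":-11},{"x":0.546,"y":-0.233,"z":-0.09,"wx":26.8,"wy":33.6,"wz":-73.9},{"x":0.546,"y":-0.233,"z":-0.09,"wx":26.8,"wy":33.6,"wz":-73.9},{"x":0.546,"y":-0.233,"z":-0.09,"wx":26.8,"wy":33.6,"wz":-73.9},{"x":0.546,"y":-0.233,"z":-0.09,"wx":26.8,"wy":33.6,"wz":-73.9},{"x":0.546,"y":-0.233,"z":-0.09,"wx":26.8,"wy":33.6,"wz":-73.9},{"x":0.546,"y":-0.233,"z":-0.09,"wx":26.8,"wy":33.6,"wz":-73.9},{"x":0.546,"y":-0.233,"z":-0.09,"wx":26.8,"wy":33.6,"wz":-73.9},{"x":0.546,"y":-0.233,"z":-0.09,"wx":26.8,"wy":33.6,"wz":-73.9}]' 0.07 20
python3 - <<'E'
from h import *
Q=ori(3.3,40);b=Q.as_matrix()[:,2]
row(np.array([.637,-.198,.187])-.10*b,Q); print(pose()[2]["joint_positions"].round(2))
E
```

```text
time: 0.98
position: [0.493, -0.3696, 0.2736]
tool_rot: [-2.059, -1.686, -0.553]
ft_force: [1.4, -1.5, 0.8]
grip_width: 0.807
grip_force: 0.0
mm [111.2 125.   92.4] deg [  4.8   6.1 -13.2] | grip pt now [ 0.4922 -0.3801  0.2894]
[ 1.09  0.58 -0.41  1.11 -0.25  1.85  0.48]
```

```bash
python3 -m handwheel '[{"x":0.111,"y":0.125,"z":0.06,"wx":4.8,"wy":6.1,"wz":-13.2},{"x":0.111,"y":0.125,"z":0.092,"wx":4.8,"wy":6.1,"wz":-13.2},{"x":0.111,"y":0.125,"z":0.092,"wx":4.8,"wy":6.1,"wz":-13.2},{"x":0.111,"y":0.125,"z":0.092,"wx":4.8,"wy":6.1,"wz":-13.2},{"x":0.111,"y":0.125,"z":0.092,"wx":4.8,"wy":6.1,"wz":-13.2},{"x":0.111,"y":0.125,"z":0.092,"wx":4.8,"wy":6.1,"wz":-13.2},{"x":0.111,"y":0.125,"z":0.092,"wx":4.8,"wy":6.1,"wz":-13.2},{"x":0.111,"y":0.125,"z":0.092,"wx":4.8,"wy":6.1,"wz":-13.2}]'
cat >> h.py <<'E'
W_=np.load("wrist.npz")
def wpx(P,p,R0):
    q=R0.inv().apply(np.asarray(P)-p);H=W_["H"];c=H[:3,:3].T@(q-H[:3,3]);r=np.hypot(*c[:2]);th=np.arctan2(r,c[2]);K=W_["K"]
    return K[:2,2]+K[0,0]*th*c[:2]/r
def snap(name,fn):
    import cv2
    p,R0,s=pose();d=ctrl.get_image(name);cv2.imwrite("pics/"+fn,d["image"][:,:,::-1]);return p,R0
E
python3 - <<'E'
from h import *
p,R0=snap("wrist","w1.png")
Q=ori(3.3,40);b=Q.as_matrix()[:,2]
row(np.array([.637,-.198,.187]),Q); print(pose()[2]["joint_positions"].round(2),wpx([.637,-.198,.187],p,R0))
print(p,R0.as_rotvec())
E
```

```text
time: 1.65
position: [0.6392, -0.2522, 0.2481]
tool_rot: [-1.763, -1.859, -0.638]
ft_force: [-0.5, 0.2, 0.0]
grip_width: 0.804
grip_force: 0.0
mm [  3.    0.9 101.6] deg [ 0.1  0.2 -0.3] | grip pt now [ 0.6396 -0.2653  0.2631]
[ 0.86  0.78 -0.49  0.92 -0.28  1.85  0.46] [328.2487185  240.85500161]
[ 0.6392061  -0.25224347  0.24813287] [-1.76309326 -1.85876864 -0.63760538]
```

View pics/w1.png

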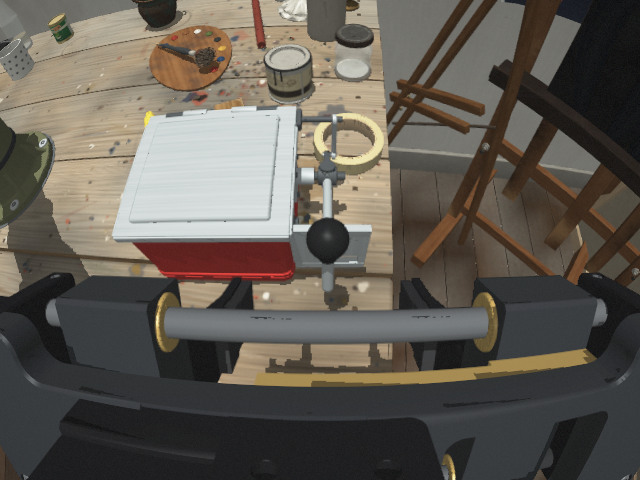

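The wrist view shows the knob at (328,240), exactly where predicted. The fingers straddle it and the way is clear, so I advance and close.

```bash
python3 -m handwheel '[{"x":0.003,"y":0.001,"z":0.03},{"x":0.003,"y":0.001,"z":0.06},{"x":0.003,"y":0.001,"z":0.08},{"x":0.003,"y":0.001,"z":0.095},{"x":0.003,"y":0.001,"z":0.101},{"x":0.003,"y":0.001,"z":0.101},{"x":0.003,"y":0.001,"z":0.101}]'
python3 -m handwheel '[{},{},{},{},{},{}]' 0.015 30
python3 - <<'E'
from h import *
row([.637,-.198,.187],ori(3.3,40)); print(pose()[2]["joint_positions"].round(2))
E
```

```text
mm [  3.    0.9 101.6] deg [ 0.1  0.2 -0.3] | grip pt now [ 0.6396 -0.2653  0.2631]
[ 0.86  0.78 -0.49  0.92 -0.28  1.85  0.46]invalid input at $[0]: expected keys x, y, z, wx, wy, wz
invalid input at $[0]: expected keys x, y, z, wx, wy, wz
```

```bash
python3 -m handwheel '[{"x":0.003,"y":0.001,"z":0.03,"wx":0,"wy":0,"wz":0},{"x":0.003,"y":0.001,"z":0.06,"wx":0,"wy":0,"wz":0},{"x":0.003,"y":0.001,"z":0.085,"wx":0,"wy":0,"wz":0},{"x":0.003,"y":0.001,"z":0.097,"wx":0,"wy":0,"wz":0},{"x":0.003,"y":0.001,"z":0.101,"wx":0,"wy":0,"wz":0},{"x":0.003,"y":0.001,"z":0.101,"wx":0,"wy":0,"wz":0},{"x":0.003,"y":0.001,"z":0.101,"wx":0,"wy":0,"wz":0}]' &&
python3 -m handwheel '[{"x":0,"y":0,"z":0,"wx":0,"wy":0,"wz":0},{"x":0,"y":0,"z":0,"wx":0,"wy":0,"wz":0},{"x":0,"y":0,"z":0,"wx":0,"wy":0,"wz":0},{"x":0,"y":0,"z":0,"wx":0,"wy":0,"wz":0},{"x":0,"y":0,"z":0,"wx":0,"wy":0,"wz":0}]' 0.015 30
python3 - <<'E'
from h import *
row([.637,-.198,.187],ori(3.3,40)); print(pose()[2]["joint_positions"].round(2))
E
```

```text
time: 2.28
position: [0.6371, -0.1865, 0.1741]
tool_rot: [-1.766, -1.859, -0.64]
ft_force: [0.2, -0.9, 0.4]
grip_width: 0.806
grip_force: 0.0
time: 2.7
position: [0.6372, -0.1845, 0.1733]
tool_rot: [-1.762, -1.86, -0.64]
ft_force: [-0.1, 0.2, 0.2]
grip_width: 0.511
grip_force: 0.0
mm [-1.6 -1.  -0.1] deg [ 0.1  0.1 -0.2] | grip pt now [ 0.6379 -0.1967  0.1879]
[ 0.85  0.72 -0.51  1.17 -0.29  1.64  0.48]
```

```bash
python3 -m handwheel '[{"x":0,"y":0,"z":0,"wx":0,"wy":0,"wz":0},{"x":0,"y":0,"z":0,"wx":0,"wy":0,"wz":0},{"x":0,"y":0,"z":0,"wx":0,"wy":0,"wz":0},{"x":0,"y":0,"z":0,"wx":0,"wy":0,"wz":0},{"x":0,"y":0,"z":0,"wx":0,"wy":0,"wz":0},{"x":0,"y":0,"z":0,"wx":0,"wy":0,"wz":0}]' 0.015 30
python3 -c "
from h import *
print(pose()[0])"
python3 -m handwheel '[{"x":-0.0085,"y":0,"z":0.002,"wx":0,"wy":0,"wz":0},{"x":-0.0169,"y":0,"z":0.0042,"wx":0,"wy":0,"wz":0},{"x":-0.025,"y":0,"z":0.007,"wx":0,"wy":0,"wz":0},{"x":-0.0332,"y":0,"z":0.0101,"wx":0,"wy":0,"wz":0},{"x":-0.041,"y":0,"z":0.0137,"wx":0,"wy":0,"wz":0},{"x":-0.0489,"y":0,"z":0.0176,"wx":0,"wy":0,"wz":0},{"x":-0.0489,"y":0,"z":0.0176,"wx":0,"wy":0,"wz":0},{"x":-0.0489,"y":0,"z":0.0176,"wx":0,"wy":0,"wz":0}]'
```

```text
time: 3.2
position: [0.6371, -0.1843, 0.1732]
tool_rot: [-1.762, -1.86, -0.639]
ft_force: [-0.8, -0.5, -0.1]
grip_width: 0.34
grip_force: 29.9
[ 0.63706582 -0.18427036  0.17318449]
time: 3.87
position: [0.6393, -0.2109, 0.1298]
tool_rot: [-1.762, -1.859, -0.643]
ft_force: [-0.9, -0.0, 8.6]
grip_width: 0.333
grip_force: 30.2
```

```bash
python3 -m handwheel '[{"x":-0.004,"y":0,"z":0.0022,"wx":0,"wy":0,"wz":0},{"x":-0.0075,"y":0,"z":0.0043,"wx":0,"wy":0,"wz":0},{"x":-0.011,"y":0,"z":0.0067,"wx":0,"wy":0,"wz":0},{"x":-0.011,"y":0,"z":0.0067,"wx":0,"wy":0,"wz":0}]' | egrep 'pos|ft'
python3 -m handwheel '[{"x":-0.0018,"y":0,"z":0.0012,"wx":0,"wy":0,"wz":0},{"x":-0.0036,"y":0,"z":0.0024,"wx":0,"wy":0,"wz":0},{"x":-0.0036,"y":0,"z":0.0024,"wx":0,"wy":0,"wz":0}]' | egrep 'pos|ft'
python3 -m handwheel '[{"x":-0.0018,"y":0,"z":0.0012,"wx":0,"wy":0,"wz":0},{"x":-0.0018,"y":0,"z":0.0012,"wx":0,"wy":0,"wz":0},{"x":-0.0018,"y":0,"z":0.0012,"wx":0,"wy":0,"wz":0}]' | egrep 'pos|ft'
```

```text
position: [0.6397, -0.2158, 0.1176]
ft_force: [-0.1, -2.9, 7.5]
position: [0.64, -0.2171, 0.1139]
ft_force: [0.4, -2.6, 6.8]
position: [0.64, -0.2176, 0.1122]
ft_force: [-0.8, -1.8, 8.9]
```

```bash
for i in 1 2; do python3 -m handwheel '[{"x":-0.0018,"y":0,"z":0.0012,"wx":0,"wy":0,"wz":0},{"x":-0.0018,"y":0,"z":0.0012,"wx":0,"wy":0,"wz":0},{"x":-0.0018,"y":0,"z":0.0012,"wx":0,"wy":0,"wz":0}]' | egrep 'pos|ft'; done
```

```text
position: [0.6401, -0.2183, 0.1101]
ft_force: [0.0, -4.3, 8.3]
position: [0.6402, -0.219, 0.1081]
ft_force: [0.3, -3.7, 8.7]
```

```bash
for i in 1 2; do python3 -m handwheel '[{"x":-0.0018,"y":0,"z":0.0012,"wx":0,"wy":0,"wz":0},{"x":-0.0018,"y":0,"z":0.0012,"wx":0,"wy":0,"wz":0},{"x":-0.0018,"y":0,"z":0.0012,"wx":0,"wy":0,"wz":0}]' | egrep 'pos|ft'; done
```

```text
position: [0.6403, -0.2196, 0.106]
ft_force: [1.4, -4.3, 7.8]
position: [0.6405, -0.2198, 0.1051]
ft_force: [1.1, -3.6, 10.9]
```

```bash
for i in 1; do python3 -m handwheel '[{"x":-0.0012,"y":0,"z":0.0008,"wx":0,"wy":0,"wz":0},{"x":-0.0012,"y":0,"z":0.0008,"wx":0,"wy":0,"wz":0},{"x":-0.0012,"y":0,"z":0.0008,"wx":0,"wy":0,"wz":0}]' | egrep 'pos|ft|grip'; done
```

```text
position: [0.6406, -0.2199, 0.1047]
ft_force: [-1.2, -3.8, 13.7]
grip_width: 0.336
grip_force: 30.5
```

Stop felt: the force rose from 8 to 13.7 N while z barely moved. Now I swing outward along the arc.

```bash
python3 -m handwheel '[{"x":0,"y":0.007,"z":0,"wx":1.7,"wy":0,"wz":-2},{"x":0.0005,"y":0.014,"z":0.0005,"wx":3.4,"wy":0,"wz":-4},{"x":0.0012,"y":0.021,"z":0.001,"wx":5,"wy":0,"wz":-6},{"x":0.0022,"y":0.028,"z":0.0018,"wx":6.7,"wy":0,"wz":-8},{"x":0.0034,"y":0.0345,"z":0.0028,"wx":8.4,"wy":0,"wz":-10},{"x":0.0034,"y":0.0345,"z":0.0028,"wx":8.4,"wy":0,"wz":-10},{"x":0.0034,"y":0.0345,"z":0.0028,"wx":8.4,"wy":0,"wz":-10}]'
python3 - <<'E'
from h import *
p,q,s=pose();print((p-.019*q.as_matrix()[:,2]).round(4),q.as_matrix().round(3).tolist())
E
```

```text
time: 6.53
position: [0.6758, -0.2132, 0.1053]
tool_rot: [-1.518, -2.027, -0.559]
ft_force: [2.1, -4.2, 15.1]
grip_width: 0.335
grip_force: 30.5
[ 0.6791 -0.2249  0.1199] [[-0.218, 0.96, -0.173], [0.736, 0.279, 0.617], [0.641, 0.007, -0.767]]
```

```bash
python3 -m handwheel '[{"x":0.002,"y":0,"z":-0.0016,"wx":0,"wy":0,"wz":0},{"x":0.004,"y":0,"z":-0.0032,"wx":0,"wy":0,"wz":0},{"x":0.006,"y":0,"z":-0.0048,"wx":0,"wy":0,"wz":0},{"x":0.006,"y":0,"z":-0.0048,"wx":0,"wy":0,"wz":0}]'
python3 -m handwheel '[{"x":0.0015,"y":0,"z":-0.0012,"wx":0,"wy":0,"wz":0},{"x":0.003,"y":0,"z":-0.0024,"wx":0,"wy":0,"wz":0},{"x":0.003,"y":0,"z":-0.0024,"wx":0,"wy":0,"wz":0}]'
```

```text
time: 6.87
position: [0.6733, -0.2123, 0.1107]
tool_rot: [-1.52, -2.024, -0.554]
ft_force: [-0.6, -3.5, 7.6]
grip_width: 0.336
grip_force: 30.2
time: 7.12
position: [0.6729, -0.2114, 0.1142]
tool_rot: [-1.519, -2.023, -0.553]
ft_force: [-1.0, -3.6, 8.4]
grip_width: 0.336
grip_force: 30.2
```

```bash
for i in 1 2 3; do python3 -m handwheel '[{"x":0.0012,"y":0,"z":-0.001,"wx":0,"wy":0,"wz":0},{"x":0.0012,"y":0,"z":-0.001,"wx":0,"wy":0,"wz":0},{"x":0.0012,"y":0,"z":-0.001,"wx":0,"wy":0,"wz":0}]'|egrep 'pos|ft'; done
```

```text
position: [0.6728, -0.211, 0.1153]
ft_force: [-0.7, -2.3, 7.2]
position: [0.6727, -0.2105, 0.1168]
ft_force: [0.7, -0.9, 6.9]
position: [0.6726, -0.21, 0.1183]
ft_force: [0.0, -0.8, 6.3]
```

```bash
for i in 1 2; do python3 -m handwheel '[{"x":0.0015,"y":0.001,"z":-0.001,"wx":0,"wy":0,"wz":0},{"x":0.0015,"y":0.001,"z":-0.001,"wx":0,"wy":0,"wz":0},{"x":0.0015,"y":0.001,"z":-0.001,"wx":0,"wy":0,"wz":0}]'|egrep 'pos|ft|width'; done
python3 - <<'E'
from h import *
import cv2
a=ctrl.get_image("side")["image"][:,:,::-1][200:350,260:460];cv2.imwrite("pics/s2.png",cv2.resize(a,None,fx=4,fy=4,interpolation=cv2.INTER_CUBIC))
E
```

```text
position: [0.6729, -0.2096, 0.1191]
ft_force: [-2.0, -1.3, 6.4]
grip_width: 0.334
position: [0.6732, -0.2094, 0.1195]
ft_force: [-2.9, -3.5, 4.4]
grip_width: 0.331
```

View pics/s2.png

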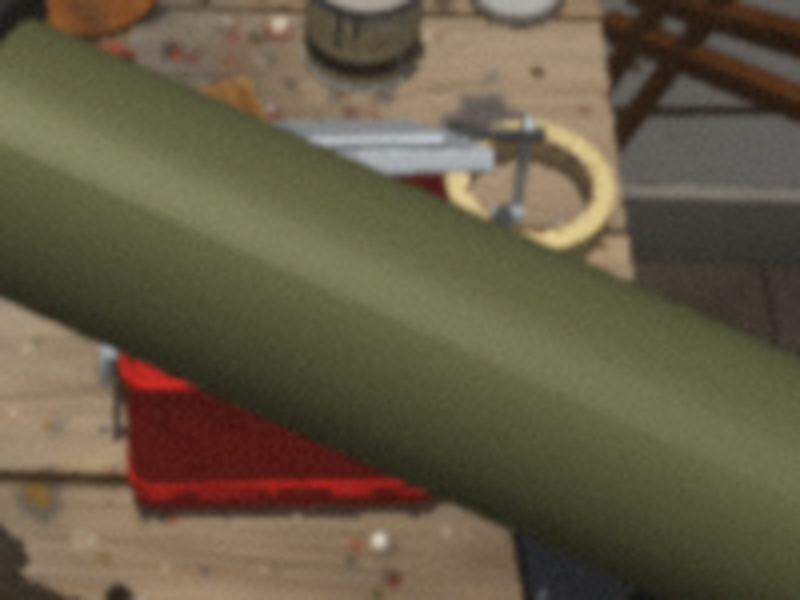

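The arm hides the lever in this view, but the lid is up. z has nearly stopped rising and the force is falling, so the lever is seating. I continue gently.

```bash
for i in 1 2 3; do python3 -m handwheel '[{"x":0.0012,"y":0.0003,"z":-0.001,"wx":0,"wy":0,"wz":0},{"x":0.0012,"y":0.0003,"z":-0.001,"wx":0,"wy":0,"wz":0},{"x":0.0012,"y":0.0003,"z":-0.001,"wx":0,"wy":0,"wz":0}]'|egrep 'pos|ft'; done
```

```text
position: [0.6734, -0.2091, 0.1199]
ft_force: [-3.9, -3.8, 0.8]
position: [0.6734, -0.209, 0.1203]
ft_force: [-2.5, -3.7, -2.7]
position: [0.6733, -0.2089, 0.1207]
ft_force: [-4.6, -3.0, -7.9]
```

Hooked: the catch now pulls back with -8 N. I ease off, open and retract.

```bash
python3 -m handwheel '[{"x":-0.002,"y":-0.0005,"z":0.0016,"wx":0,"wy":0,"wz":0},{"x":-0.002,"y":-0.0005,"z":0.0016,"wx":0,"wy":0,"wz":0},{"x":-0.002,"y":-0.0005,"z":0.0016,"wx":0,"wy":0,"wz":0}]'|egrep 'pos|ft|rot'
python3 -m handwheel '[{"x":0,"y":0,"z":0,"wx":0,"wy":0,"wz":0},{"x":0,"y":0,"z":0,"wx":0,"wy":0,"wz":0},{"x":0,"y":0,"z":0,"wx":0,"wy":0,"wz":0},{"x":0,"y":0,"z":0,"wx":0,"wy":0,"wz":0}]' 0.07|egrep 'pos|ft|width'
python3 -m handwheel '[{"x":0,"y":0,"z":-0.02,"wx":0,"wy":0,"wz":0},{"x":0,"y":0,"z":-0.05,"wx":0,"wy":0,"wz":0},{"x":0,"y":0,"z":-0.09,"wx":0,"wy":0,"wz":0},{"x":0,"y":0,"z":-0.12,"wx":0,"wy":0,"wz":0},{"x":0,"y":0,"z":-0.12,"wx":0,"wy":0,"wz":0}]'
python3 - <<'E'
from h import *
snap("wrist","w2.png")
t=np.array([.321,-.207]);u=np.array([.381,-.306]);d=(t-u)/np.linalg.norm(t-u);a=np.degrees(np.arctan2(d[1],d[0]));print("tube heading",a)
Q=ori(a-90,35);c=u+d*.0527;print(c);row([*c,.11],Q)
E
```

```text
position: [0.6734, -0.209, 0.1203]
tool_rot: [-1.521, -2.02, -0.548]
ft_force: [-3.9, -3.3, -2.3]
position: [0.6754, -0.2064, 0.1224]
ft_force: [0.3, 0.7, 0.2]
grip_width: 0.554
time: 10.17
position: [0.6897, -0.2768, 0.2112]
tool_rot: [-1.541, -2.034, -0.569]
ft_force: [-0.4, -0.7, 1.0]
grip_width: 0.797
grip_force: 0.0
tube heading 121.21840276434638
[ 0.3536855  -0.26093107]
mm [  18.2 -324.2  156.6] deg [ 10.2  -4.2 -12. ] | grip pt now [ 0.692  -0.2862  0.224 ]
```

View pics/w2.png

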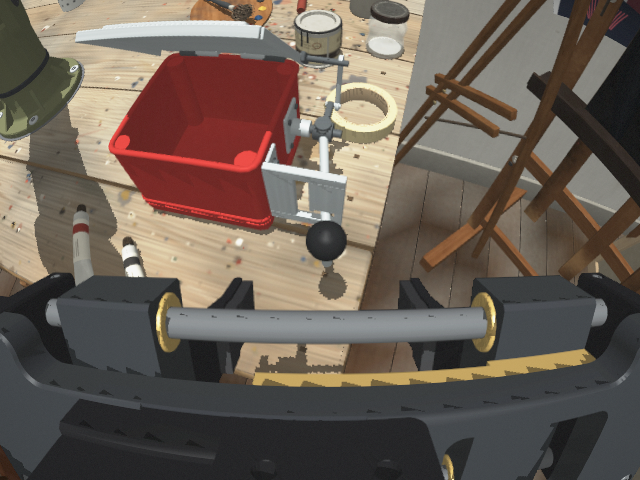

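The lid stays up by itself, and the knob sits under the catch at (327,241). Now to a hover above the red-banded tube, whose cap shows at (80,210).

```bash
python3 -m handwheel '[{"x":0.018,"y":-0.04,"z":0.0,"wx":1,"wy":-0.4,"wz":-1.2},{"x":0.018,"y":-0.324,"z":0.12,"wx":10.2,"wy":-4.2,"wz":-12},{"x":0.018,"y":-0.324,"z":0.157,"wx":10.2,"wy":-4.2,"wz":-12},{"x":0.018,"y":-0.324,"z":0.157,"wx":10.2,"wy":-4.2,"wz":-12},{"x":0.018,"y":-0.324,"z":0.157,"wx":10.2,"wy":-4.2,"wz":-12},{"x":0.018,"y":-0.324,"z":0.157,"wx":10.2,"wy":-4.2,"wz":-12},{"x":0.018,"y":-0.324,"z":0.157,"wx":10.2,"wy":-4.2,"wz":-12},{"x":0.018,"y":-0.324,"z":0.157,"wx":10.2,"wy":-4.2,"wz":-12},{"x":0.018,"y":-0.324,"z":0.157,"wx":10.2,"wy":-4.2,"wz":-12},{"x":0.018,"y":-0.324,"z":0.157,"wx":10.2,"wy":-4.2,"wz":-12}]' 0.065 25
python3 - <<'E'
from h import *
p,q=snap("wrist","w3.png")
for P in([.321,-.207,.011],[.381,-.306,.003],[.354,-.261,.011]):print(wpx(P,p,q).round(1))
print(p,q.as_rotvec());row([.3537,-.2609,.11],ori(31.2,35));print(pose()[2]["joint_positions"].round(2))
E
```

```text
time: 11.05
position: [0.3364, -0.2482, 0.0901]
tool_rot: [-1.263, -2.231, -0.392]
ft_force: [0.0, -0.3, -0.4]
grip_width: 0.748
grip_force: 0.0
[339.1 255.6]
[340.3 410.5]
[340.4 338.7]
[ 0.33643242 -0.24824814  0.09007275] [-1.263227   -2.23067384 -0.39202967]
mm [-3.4  4.8 -6.2] deg [-0.4 -0.6 -0.3] | grip pt now [ 0.3465 -0.258   0.1069]
[ 1.18  0.51 -0.58  1.66  0.02  1.63  1.11]
```

View pics/w3.png

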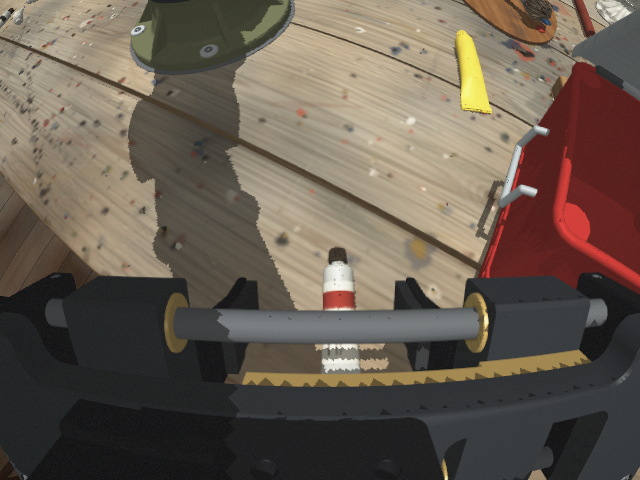

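The tube lies straight between the fingers: its cap tip is at (337,249) and its band at (338,300). I shift 5 mm towards the cap and descend.

Run:
```python
from h import *
row([.3564,-.265,.0095],ori(31.2,35),0)
```

```text
mm [-65.7   5.7  53.7] deg [-0.4 -0.6 -0.3] | grip pt now [ 0.3465 -0.258   0.1069]
```

```bash
python3 -m handwheel '[{"x":-0.025,"y":0.006,"z":0.0,"wx":-0.4,"wy":-0.6,"wz":-0.3},{"x":-0.045,"y":0.006,"z":0.02,"wx":-0.4,"wy":-0.6,"wz":-0.3},{"x":-0.058,"y":0.006,"z":0.04,"wx":-0.4,"wy":-0.6,"wz":-0.3},{"x":-0.0645,"y":0.006,"z":0.051,"wx":-0.4,"wy":-0.6,"wz":-0.3},{"x":-0.0655,"y":0.006,"z":0.0535,"wx":-0.4,"wy":-0.6,"wz":-0.3},{"x":-0.0655,"y":0.006,"z":0.0535,"wx":-0.4,"wy":-0.6,"wz":-0.3},{"x":-0.0655,"y":0.006,"z":0.0535,"wx":-0.4,"wy":-0.6,"wz":-0.3}]'|egrep 'pos|ft'
python3 -m handwheel '[{"x":0,"y":0,"z":0,"wx":0,"wy":0,"wz":0},{"x":0,"y":0,"z":0,"wx":0,"wy":0,"wz":0},{"x":0,"y":0,"z":0,"wx":0,"wy":0,"wz":0},{"x":0,"y":0,"z":0,"wx":0,"wy":0,"wz":0},{"x":0,"y":0,"z":0,"wx":0,"wy":0,"wz":0},{"x":0,"y":0,"z":0,"wx":0,"wy":0,"wz":0},{"x":0,"y":0,"z":0,"wx":0,"wy":0,"wz":0},{"x":0,"y":0,"z":0,"wx":0,"wy":0,"wz":0}]' 0.02 25
```

```text
position: [0.3636, -0.2671, 0.0129]
ft_force: [0.2, 0.0, 0.4]
time: 12.35
position: [0.3628, -0.2677, 0.012]
tool_rot: [-1.267, -2.259, -0.399]
ft_force: [-0.3, -0.7, 0.5]
grip_width: 0.266
grip_force: 0.0
```

```bash
python3 -m handwheel '[{"x":0,"y":0,"z":0,"wx":0,"wy":0,"wz":0},{"x":0,"y":0,"z":0,"wx":0,"wy":0,"wz":0},{"x":0,"y":0,"z":0,"wx":0,"wy":0,"wz":0}]'
python3 - <<'E'
from h import *
import cv2
snap("wrist","w4.png");snap("side","s4.png");snap("scene","c4.png")
a=cv2.imread("pics/w4.png")[210:450,170:490]
b=cv2.imread("pics/c4.png")[150:330,360:600];c=cv2.imread("pics/s4.png")[300:420,180:340]
b=cv2.resize(b,(400,300));c=cv2.resize(c,(400,300));a=cv2.resize(a,(400,300))
cv2.imwrite("pics/m4.png",np.vstack([np.hstack([a,b]),np.hstack([c,c*0])]))
E
```

```text
time: 12.6
position: [0.3629, -0.2676, 0.012]
tool_rot: [-1.266, -2.259, -0.399]
ft_force: [-0.3, 0.6, -0.4]
grip_width: 0.238
grip_force: 0.0
```

View pics/m4.png

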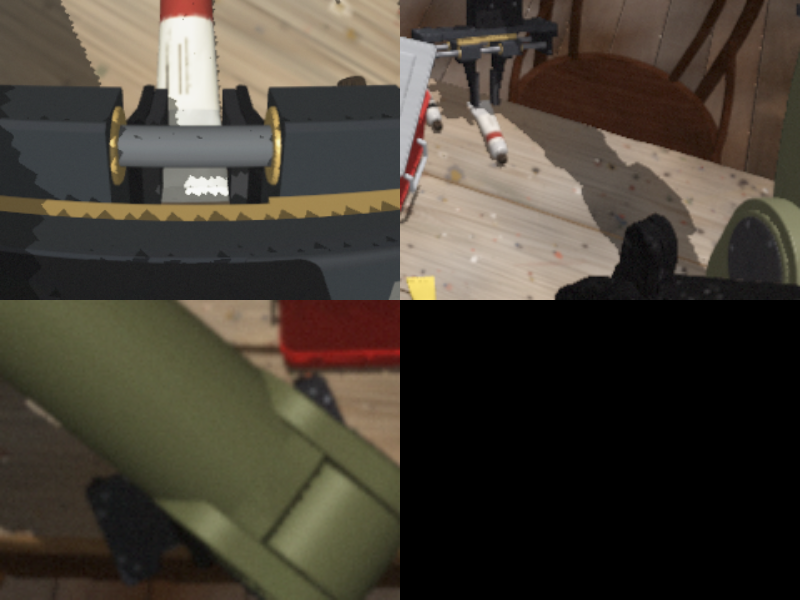

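Both fingers are beside the tube, but the opening reached the 20 mm I set with no force. I close further to find the contact.

```bash
python3 -m handwheel '[{"x":0,"y":0,"z":0,"wx":0,"wy":0,"wz":0},{"x":0,"y":0,"z":0,"wx":0,"wy":0,"wz":0},{"x":0,"y":0,"z":0,"wx":0,"wy":0,"wz":0},{"x":0,"y":0,"z":0,"wx":0,"wy":0,"wz":0},{"x":0,"y":0,"z":0,"wx":0,"wy":0,"wz":0},{"x":0,"y":0,"z":0,"wx":0,"wy":0,"wz":0}]' 0.002 25
python3 - <<'E'
from h import *
p,q,s=pose();print([wpx(p+q.apply(v),p,q).round() for v in ([0,0,0],[0,.017,0],[0,-.017,0])])
E
```

```text
time: 13.25
position: [0.3629, -0.2677, 0.012]
tool_rot: [-1.266, -2.259, -0.398]
ft_force: [0.2, 0.3, -0.1]
grip_width: 0.03
grip_force: 0.0
[array([328., 284.]), array([360., 283.]), array([295., 284.])]
```

Run:
```python
from h import *
import cv2
p,q,s=pose()
im=cv2.imread("pics/w4.png").astype(int)
for o in ([.351,-.2566],):
  d=np.array([-.52,.855]);n=np.array([.855,.52])
  for y in (.0625,.045,.03,.015,0,-.01,-.02):
    print(y,[wpx([*(np.array(o)+d*y+n*x),z],p,q).round().tolist() for x,z in((-.017,.011),(0,.023),(.017,.011))])
for v in (180,200,215,230,250,270,285,295,305):
  r=im[v,270:390];w=np.where(r.min(1)>150)[0];rd=np.where((r[:,2]>110)&(r[:,1]<70))[0]
  print(v,"white",(w[[0,-1]]+270).tolist() if len(w) else None,"red",(rd[[0,-1]]+270).tolist() if len(rd) else None)
```

```text
0.0625 [[292.0, 158.0], [320.0, 146.0], [348.0, 158.0]]
0.045 [[291.0, 183.0], [320.0, 172.0], [349.0, 183.0]]
0.03 [[290.0, 206.0], [320.0, 196.0], [350.0, 206.0]]
0.015 [[289.0, 230.0], [319.0, 221.0], [350.0, 230.0]]
0 [[288.0, 256.0], [319.0, 249.0], [351.0, 256.0]]
-0.01 [[288.0, 274.0], [319.0, 267.0], [351.0, 274.0]]
-0.02 [[287.0, 292.0], [319.0, 287.0], [352.0, 292.0]]
180 white [300, 335] red None
200 white [271, 337] red None
215 white None red [299, 338]
230 white [298, 339] red None
250 white [297, 340] red None
270 white [296, 342] red None
285 white [305, 343] red None
295 white [311, 344] red None
305 white [312, 345] red None
```

Run:
```python
from h import *
import cv2
snap("wrist","w5.png");im=cv2.imread("pics/w5.png");snap("scene","c5.png")
for v in (180,200,215,230,250,270,285,295,305):
  r=im[v,270:390].astype(int);w=np.where(r.min(1)>150)[0];rd=np.where((r[:,2]>110)&(r[:,1]<70))[0]
  print(v,"white",(w[[0,-1]]+270).tolist() if len(w) else None,"red",(rd[[0,-1]]+270).tolist() if len(rd) else None)
a=cv2.resize(im[180:360,230:470],(800,600))[:, :]
b=cv2.imread("pics/c5.png")[170:260,380:500]
cv2.imwrite("pics/m5.png",np.vstack([cv2.resize(a,(400,300)),cv2.resize(b,(400,300),interpolation=cv2.INTER_CUBIC)]))
```

```text
180 white [300, 335] red None
200 white [271, 337] red None
215 white None red [299, 338]
230 white [298, 339] red None
250 white [296, 341] red None
270 white [296, 342] red None
285 white [324, 328] red None
295 white [327, 328] red None
305 white None red None
```

View pics/m5.png

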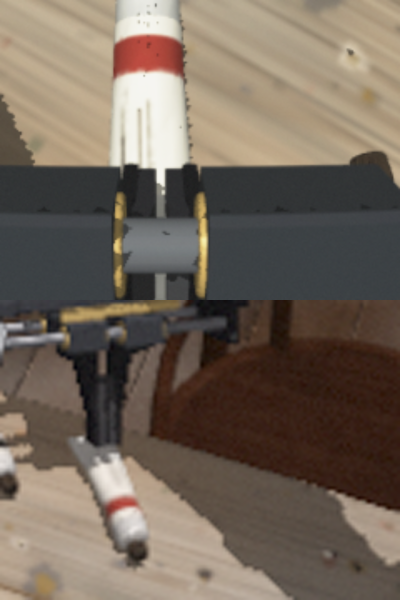

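The tube has not moved. I was about 6 mm off towards the thin tail and too high, because the pose I measured lagged the commanded one. I back off, open, settle and retry lower and nearer the middle.

```bash
python3 -m handwheel '[{"x":0.02,"y":-0.005,"z":-0.03,"wx":0,"wy":-3,"wz":0},{"x":0.02,"y":-0.005,"z":-0.04,"wx":0,"wy":-7,"wz":0},{"x":0.02,"y":-0.005,"z":-0.04,"wx":0,"wy":-7,"wz":0},{"x":0.02,"y":-0.005,"z":-0.04,"wx":0,"wy":-7,"wz":0},{"x":0.02,"y":-0.005,"z":-0.04,"wx":0,"wy":-7,"wz":0},{"x":0.02,"y":-0.005,"z":-0.04,"wx":0,"wy":-7,"wz":0},{"x":0.02,"y":-0.005,"z":-0.04,"wx":0,"wy":-7,"wz":0},{"x":0.02,"y":-0.005,"z":-0.04,"wx":0,"wy":-7,"wz":0},{"x":0.02,"y":-0.005,"z":-0.04,"wx":0,"wy":-7,"wz":0}]' 0.06 25
python3 - <<'E'
from h import *
import cv2
p,q=snap("wrist","w6.png");im=cv2.imread("pics/w6.png").astype(int);z=q.as_matrix()[:,2];print("tilt",np.degrees(np.arccos(-z[2])))
# invert: red band & cap pixels
m=(im[:,:,2]>110)&(im[:,:,1]<70)&(im[:,:,0]<80);n,l,st,c=cv2.connectedComponentsWithStats(m.astype(np.uint8))
for i in range(1,n):
  if st[i,4]>60 and 250<c[i][0]<400: print("red",st[i],c[i])
for v in range(200,300,12):
  w=np.where(im[v,280:380].min(1)>150)[0];print(v,(w[[0,-1]]+280).tolist() if len(w) else None,end=" ")
print()
o=np.array([.351,-.2566]);d=np.array([-.52,.855])
for y in (.0625,.05,.04,.03,.02,.01,0,-.01):print(y,wpx([*(o+d*y),.018],p,q).round(1),end=" ")
col=im[100:300,325:333].mean((1,2)).round().astype(int);print("\ncol",list(zip(range(100,300,6),col[::6])))
E
```

```text
time: 14.1
position: [0.3615, -0.2755, 0.0558]
tool_rot: [-1.323, -2.359, -0.33]
ft_force: [0.4, -0.7, 0.8]
grip_width: 0.62
grip_force: 0.0
tilt 27.604245520153608
red [337 215   8  17  86] [341.22093023 223.03488372]
red [311 216   6  16  68] [312.92647059 223.39705882]
200 [280, 376] 212 [281, 372] 224 [285, 305] 236 [290, 344] 248 [301, 345] 260 [309, 346] 272 [309, 379] 284 [315, 348] 296 [318, 348] 
0.0625 [328.3 166.6] 0.05 [328.4 183.5] 0.04 [328.4 197.4] 0.03 [328.4 211.8] 0.02 [328.5 226.5] 0.01 [328.5 241.5] 0 [328.5 256.9] -0.01 [328.5 272.5] 
col [(100, np.int64(160)), (106, np.int64(120)), (112, np.int64(69)), (118, np.int64(134)), (124, np.int64(136)), (130, np.int64(138)), (136, np.int64(146)), (142, np.int64(156)), (148, np.int64(156)), (154, np.int64(169)), (160, np.int64(172)), (166, np.int64(162)), (172, np.int64(58)), (178, np.int64(57)), (184, np.int64(208)), (190, np.int64(239)), (196, np.int64(235)), (202, np.int64(223)), (208, np.int64(236)), (214, np.int64(131)), (220, np.int64(113)), (226, np.int64(115)), (232, np.int64(173)), (238, np.int64(246)), (244, np.int64(246)), (250, np.int64(238)), (256, np.int64(238)), (262, np.int64(236)), (268, np.int64(239)), (274, np.int64(234)), (280, np.int64(235)), (286, np.int64(245)), (292, np.int64(244)), (298, np.int64(232))]
```

Run:
```python
from h import *
row([.351,-.2566,.006],ori(31.3,27.6),0)
```

```text
mm [-4.   0.6 54.3] deg [0.2 0.  0.2] | grip pt now [ 0.3661 -0.2831  0.0728]
```

```bash
python3 -m handwheel '[{"x":-0.004,"y":0.0005,"z":0.02,"wx":0,"wy":0,"wz":0},{"x":-0.004,"y":0.0005,"z":0.04,"wx":0,"wy":0,"wz":0},{"x":-0.004,"y":0.0005,"z":0.05,"wx":0,"wy":0,"wz":0},{"x":-0.004,"y":0.0005,"z":0.052,"wx":0,"wy":0,"wz":0},{"x":-0.004,"y":0.0005,"z":0.052,"wx":0,"wy":0,"wz":0},{"x":-0.004,"y":0.0005,"z":0.052,"wx":0,"wy":0,"wz":0}]'|egrep 'pos|ft'
python3 -m handwheel '[{"x":0,"y":0,"z":0.001,"wx":0,"wy":0,"wz":0},{"x":0,"y":0,"z":0.001,"wx":0,"wy":0,"wz":0},{"x":0,"y":0,"z":0.001,"wx":0,"wy":0,"wz":0},{"x":0,"y":0,"z":0.001,"wx":0,"wy":0,"wz":0},{"x":0,"y":0,"z":0.001,"wx":0,"wy":0,"wz":0},{"x":0,"y":0,"z":0.001,"wx":0,"wy":0,"wz":0},{"x":0,"y":0,"z":0.001,"wx":0,"wy":0,"wz":0},{"x":0,"y":0,"z":0.001,"wx":0,"wy":0,"wz":0}]' 0.012 25
```

```text
position: [0.3522, -0.2584, 0.0089]
ft_force: [0.2, 0.3, 0.2]
time: 15.32
position: [0.3513, -0.2574, 0.0075]
tool_rot: [-1.324, -2.36, -0.329]
ft_force: [0.1, 0.6, 0.3]
grip_width: 0.187
grip_force: 0.0
```

Still nothing between the pads. The open fingertips probably sit further back than the shut-finger TCP, so I open to 45 mm and feel down for the table.

```bash
python3 -m handwheel '[{"x":0,"y":0,"z":-0.03,"wx":0,"wy":0,"wz":0},{"x":0,"y":0,"z":-0.03,"wx":0,"wy":0,"wz":0}]' | grep wid
python3 -m handwheel '[{"x":0,"y":0,"z":0,"wx":0,"wy":0,"wz":0},{"x":0,"y":0,"z":0,"wx":0,"wy":0,"wz":0},{"x":0,"y":0,"z":0,"wx":0,"wy":0,"wz":0},{"x":0,"y":0,"z":0,"wx":0,"wy":0,"wz":0},{"x":0,"y":0,"z":0.015,"wx":0,"wy":0,"wz":0},{"x":0,"y":0,"z":0.027,"wx":0,"wy":0,"wz":0},{"x":0,"y":0,"z":0.03,"wx":0,"wy":0,"wz":0},{"x":0,"y":0,"z":0.03,"wx":0,"wy":0,"wz":0}]' 0.045 25|egrep 'pos|ft|wid'
for i in 1 2; do python3 -m handwheel '[{"x":0,"y":0,"z":0.0025,"wx":0,"wy":0,"wz":0},{"x":0,"y":0,"z":0.0025,"wx":0,"wy":0,"wz":0}]'|egrep 'pos|ft'; done
```

```text
grip_width: 0.146
position: [0.3501, -0.2561, 0.0065]
ft_force: [0.4, 0.6, -0.3]
grip_width: 0.507
position: [0.3508, -0.2565, 0.0052]
ft_force: [-0.0, -0.2, -0.8]
position: [0.3502, -0.2555, 0.003]
ft_force: [0.4, -0.5, 0.6]
```

```bash
for i in 1 2 3; do python3 -m handwheel '[{"x":0,"y":0,"z":0.002,"wx":0,"wy":0,"wz":0},{"x":0,"y":0,"z":0.002,"wx":0,"wy":0,"wz":0}]'|egrep 'pos|ft'; done
```

```text
position: [0.3496, -0.2545, 0.0011]
ft_force: [0.4, 0.5, -0.4]
position: [0.349, -0.2537, -0.0007]
ft_force: [0.0, -0.4, 0.3]
position: [0.3485, -0.2528, -0.0025]
ft_force: [-0.4, -0.1, 0.4]
```

```bash
python3 -m handwheel '[{"x":0,"y":0,"z":0,"wx":0,"wy":0,"wz":0},{"x":0,"y":0,"z":0,"wx":0,"wy":0,"wz":0},{"x":0,"y":0,"z":0,"wx":0,"wy":0,"wz":0},{"x":0,"y":0,"z":0,"wx":0,"wy":0,"wz":0}]' 0.018 25|egrep 'pos|ft|grip'
python3 -m handwheel '[{"x":0,"y":0,"z":0,"wx":0,"wy":0,"wz":0},{"x":0,"y":0,"z":0,"wx":0,"wy":0,"wz":0},{"x":0,"y":0,"z":0,"wx":0,"wy":0,"wz":0}]' |egrep 'pos|ft|grip'
```

```text
position: [0.3488, -0.2531, -0.0022]
ft_force: [0.3, 0.4, -0.1]
grip_width: 0.297
grip_force: 0.0
position: [0.3489, -0.253, -0.0022]
ft_force: [0.7, -0.2, 0.8]
grip_width: 0.216
grip_force: 7.4
```

There is contact, but only at 19 mm, high on the rounded body. I reopen, go 5 mm lower and close again.

```bash
python3 -m handwheel '[{"x":0,"y":0,"z":0,"wx":0,"wy":0,"wz":0},{"x":0,"y":0,"z":0,"wx":0,"wy":0,"wz":0},{"x":0,"y":0,"z":0,"wx":0,"wy":0,"wz":0},{"x":0,"y":0,"z":0.0025,"wx":0,"wy":0,"wz":0},{"x":0,"y":0,"z":0.0025,"wx":0,"wy":0,"wz":0}]' 0.042 30|egrep 'pos|ft|grip'
python3 -m handwheel '[{"x":0.001,"y":0,"z":0.0025,"wx":0,"wy":0,"wz":0},{"x":0.001,"y":0,"z":0.0025,"wx":0,"wy":0,"wz":0}]' |egrep 'pos|ft|grip'
python3 -m handwheel '[{"x":0,"y":0,"z":0,"wx":0,"wy":0,"wz":0},{"x":0,"y":0,"z":0,"wx":0,"wy":0,"wz":0},{"x":0,"y":0,"z":0,"wx":0,"wy":0,"wz":0},{"x":0,"y":0,"z":0,"wx":0,"wy":0,"wz":0},{"x":0,"y":0,"z":0,"wx":0,"wy":0,"wz":0},{"x":0,"y":0,"z":0,"wx":0,"wy":0,"wz":0}]' 0.01 30|egrep 'pos|ft|grip'
```

```text
position: [0.3477, -0.2518, -0.0048]
ft_force: [-0.6, 0.7, -0.2]
grip_width: 0.459
grip_force: 0.0
position: [0.3467, -0.2498, -0.0066]
ft_force: [0.1, -0.1, 0.2]
grip_width: 0.473
grip_force: 0.0
position: [0.3471, -0.2504, -0.0063]
ft_force: [-1.0, 0.7, -0.3]
grip_width: 0.259
grip_force: 26.8
```

A firm grip now: 22.5 mm at 27 N. I lift straight up, then work out the pose ahead of the bin.

```bash
python3 -m handwheel '[{"x":0.009,"y":0,"z":-0.018,"wx":0,"wy":0,"wz":0},{"x":0.023,"y":0,"z":-0.044,"wx":0,"wy":0,"wz":0},{"x":0.042,"y":0,"z":-0.08,"wx":0,"wy":0,"wz":0},{"x":0.06,"y":0,"z":-0.115,"wx":0,"wy":0,"wz":0},{"x":0.079,"y":0,"z":-0.151,"wx":0,"wy":0,"wz":0},{"x":0.093,"y":0,"z":-0.177,"wx":0,"wy":0,"wz":0},{"x":0.093,"y":0,"z":-0.177,"wx":0,"wy":0,"wz":0},{"x":0.093,"y":0,"z":-0.177,"wx":0,"wy":0,"wz":0},{"x":0.093,"y":0,"z":-0.177,"wx":0,"wy":0,"wz":0}]'
python3 - <<'E'
from h import *
row([.4958,-.1857,.23],ori(3.3,36),.017);print(pose()[2]["joint_positions"].round(2))
E
```

```text
time: 19.4
position: [0.3457, -0.2501, 0.193]
tool_rot: [-1.324, -2.359, -0.329]
ft_force: [-0.6, -0.0, -1.8]
grip_width: 0.264
grip_force: 26.8
mm [ -2.2 166.5 -26.8] deg [-14.6   8.2  24. ] | grip pt now [ 0.3502 -0.2576  0.2098]
[ 1.22  0.3  -0.62  1.64 -0.03  1.7   1.13]
```

Run:
```python
from h import *
p=np.array([.6897,-.2768,.2112]);q=R.from_rotvec([-1.541,-2.034,-.569]);b=np.load("bin.npy")
def Wb(x,y,z):
    c,s=np.cos(b[2]),np.sin(b[2]);return [b[0]+c*x-s*y,b[1]-.002+s*x+c*y,z]
for a in(.75,.8,.85,.9,.95,1.0):
    print(a,[wpx(Wb(.08-.164*np.cos(a),y,.136+.164*np.sin(a)),p,q).round() for y in(.0905,-.0905)])
print("front rim",[wpx(Wb(-.08,y,.13),p,q).round() for y in(.085,-.085)],"knob",wpx([.6767,-.2207,.1349],p,q).round())
row(Wb(-.13,.015,.165),ori(3.3,40),.017)
```

```text
0.75 [array([72., 40.]), array([257.,  35.])]
0.8 [array([73., 31.]), array([259.,  24.])]
0.85 [array([75., 23.]), array([261.,  14.])]
0.9 [array([77., 14.]), array([263.,   4.])]
0.95 [array([79.,  6.]), array([266.,  -6.])]
1.0 [array([82., -2.]), array([268., -16.])]
front rim [array([105., 152.]), array([254., 173.])] knob [328. 244.]
mm [-62.7 147.8  14.1] deg [-15.5  12.1  23.5] | grip pt now [ 0.3502 -0.2576  0.2098]
```

My geometry check shows this grip leaves little room under the lid. Gripping nearer y = -12 mm at 38° gives about 10 mm more, so I set the tube back down and regrasp.

```bash
python3 -m handwheel '[{"x":-0.02,"y":0,"z":0.038,"wx":0,"wy":0,"wz":0},{"x":-0.04,"y":0,"z":0.076,"wx":0,"wy":0,"wz":0},{"x":-0.06,"y":0,"z":0.114,"wx":0,"wy":0,"wz":0},{"x":-0.078,"y":0,"z":0.148,"wx":0,"wy":0,"wz":0},{"x":-0.088,"y":0,"z":0.167,"wx":0,"wy":0,"wz":0},{"x":-0.092,"y":0,"z":0.175,"wx":0,"wy":0,"wz":0},{"x":-0.0927,"y":0,"z":0.1764,"wx":0,"wy":0,"wz":0},{"x":-0.0927,"y":0,"z":0.1764,"wx":0,"wy":0,"wz":0}]'|egrep 'pos|ft|grip'
python3 -m handwheel '[{"x":0,"y":0,"z":0,"wx":0,"wy":0,"wz":0},{"x":0,"y":0,"z":0,"wx":0,"wy":0,"wz":0},{"x":0,"y":0,"z":0,"wx":0,"wy":0,"wz":0},{"x":0,"y":0,"z":0,"wx":0,"wy":0,"wz":0}]' 0.045|egrep 'pos|ft|grip'
python3 - <<'E'
from h import *
d=np.array([-.52,.855]);c=np.array([.3512,-.2572])-d*.012
row([*c,.008],ori(31.3,38),.017)
E
```

```text
position: [0.3456, -0.2487, -0.0064]
ft_force: [0.6, -0.3, 0.0]
grip_width: 0.257
grip_force: 26.9
position: [0.3474, -0.2506, -0.0054]
ft_force: [-0.1, -0.9, -0.7]
grip_width: 0.469
grip_force: 0.0
mm [-8.2 -0.2 -4.2] deg [ 0.2 10.5  0.2] | grip pt now [ 0.3519 -0.2581  0.0115]
```

```bash
python3 -m handwheel '[{"x":-0.004,"y":0,"z":-0.008,"wx":0,"wy":5,"wz":0},{"x":-0.008,"y":0,"z":-0.008,"wx":0,"wy":10.5,"wz":0},{"x":-0.008,"y":0,"z":-0.0045,"wx":0,"wy":10.5,"wz":0},{"x":-0.008,"y":0,"z":-0.0045,"wx":0,"wy":10.5,"wz":0}]'|egrep 'pos|ft|grip'
python3 -m handwheel '[{"x":0,"y":0,"z":0,"wx":0,"wy":0,"wz":0},{"x":0,"y":0,"z":0,"wx":0,"wy":0,"wz":0},{"x":0,"y":0,"z":0,"wx":0,"wy":0,"wz":0},{"x":0,"y":0,"z":0,"wx":0,"wy":0,"wz":0},{"x":0,"y":0,"z":0,"wx":0,"wy":0,"wz":0},{"x":0,"y":0,"z":0,"wx":0,"wy":0,"wz":0},{"x":0,"y":0,"z":0,"wx":0,"wy":0,"wz":0}]' 0.01 30
```

```text
position: [0.3513, -0.2579, -0.0074]
ft_force: [0.0, 0.5, -0.3]
grip_width: 0.512
grip_force: 0.0
time: 21.32
position: [0.3521, -0.2583, -0.0045]
tool_rot: [-1.238, -2.208, -0.431]
ft_force: [0.9, -0.8, 3.4]
grip_width: 0.269
grip_force: 27.4
```

```bash
python3 -m handwheel '[{"x":0.012,"y":0,"z":-0.016,"wx":0,"wy":0,"wz":0},{"x":0.034,"y":0,"z":-0.044,"wx":0,"wy":0,"wz":0},{"x":0.059,"y":0,"z":-0.076,"wx":0,"wy":0,"wz":0},{"x":0.084,"y":0,"z":-0.107,"wx":0,"wy":0,"wz":0},{"x":0.109,"y":0,"z":-0.139,"wx":0,"wy":0,"wz":0},{"x":0.123,"y":0,"z":-0.158,"wx":0,"wy":0,"wz":0},{"x":0.123,"y":0,"z":-0.158,"wx":0,"wy":0,"wz":0},{"x":0.123,"y":0,"z":-0.158,"wx":0,"wy":0,"wz":0}]'
cat >> h.py <<'E'
_b=np.load("bin.npy")
def Wb(x,y,z):
    c,s=np.cos(_b[2]),np.sin(_b[2]);return [_b[0]+c*x-s*y,_b[1]-.002+s*x+c*y,z]
E
python3 - <<'E'
from h import *
import cv2
row(Wb(-.14,.015,.17),ori(3.3,38),.017)
p,q=snap("wrist","w7.png");im=cv2.imread("pics/w7.png").astype(int)
m=(im[:,:,2]>110)&(im[:,:,1]<70)&(im[:,:,0]<80);m[:,:250]=0;m[:,400:]=0
ys,xs=np.where(m);print("band px",xs.min(),xs.max(),ys.min(),ys.max(),len(xs))
d=im[100:290,315:325].mean((1,2)).round().astype(int);print(d[::6])
E
```

```text
time: 21.98
position: [0.3521, -0.2595, 0.1957]
tool_rot: [-1.239, -2.211, -0.43]
ft_force: [-0.6, -0.5, -1.5]
grip_width: 0.266
grip_force: 26.6
mm [-61.4 142.3   2.7] deg [-17.1   0.1  22.3] | grip pt now [ 0.3581 -0.2695  0.2108]
band px 302 346 212 235 366
[176 178 174 173 168 168 162 166 161 167 160  54  55 105 231 227 225 241
 241 105 107 108 141 244 243 241 230 219 220 221 223 221]
```

The tube is held straight. On to the pose ahead of the bin's front.

```bash
python3 -m handwheel '[{"x":-0.010,"y":0.024,"z":0.0,"wx":-2.9,"wy":0,"wz":3.7},{"x":-0.02,"y":0.048,"z":0.0,"wx":-5.7,"wy":0,"wz":7.4},{"x":-0.03,"y":0.072,"z":0.001,"wx":-8.5,"wy":0,"wz":11.1},{"x":-0.041,"y":0.096,"z":0.001,"wx":-11.4,"wy":0,"wz":14.9},{"x":-0.051,"y":0.12,"z":0.002,"wx":-14.2,"wy":0,"wz":18.6},{"x":-0.0614,"y":0.1423,"z":0.0027,"wx":-17.1,"wy":0.1,"wz":22.3},{"x":-0.0614,"y":0.1423,"z":0.0027,"wx":-17.1,"wy":0.1,"wz":22.3},{"x":-0.0614,"y":0.1423,"z":0.0027,"wx":-17.1,"wy":0.1,"wz":22.3},{"x":-0.0614,"y":0.1423,"z":0.0027,"wx":-17.1,"wy":0.1,"wz":22.3}]'
python3 - <<'E'
from h import *
import cv2
Q=ori(3.3,38)
for t in((-.14,.015,.17),(-.025,.015,.15),(-.024,.015,.119)):row(Wb(*t),Q,.017)
p,q=snap("wrist","w8.png");im=cv2.imread("pics/w8.png").astype(int)
print("pred front rim",[wpx(Wb(-.08,y,.13),p,q).round() for y in(.05,0,-.05)])
red=(im[:,:,2]>2*im[:,:,1])&(im[:,:,2]>2*im[:,:,0])
for c in(270,300,370,390,430,450):
  col=im[60:290,c,2];print(c,(col[::8]).tolist())
print(pose()[2]["joint_positions"].round(2))
E
```

```text
time: 22.78
position: [0.4961, -0.2247, 0.1544]
tool_rot: [-1.776, -1.881, -0.612]
ft_force: [-0.3, -0.5, -1.1]
grip_width: 0.265
grip_force: 26.6
mm [ 0.7  2.  -2.2] deg [-0.2 -0.2 -0.1] | grip pt now [ 0.4968 -0.2364  0.1694]
mm [78.6  2.1 84.7] deg [-0.2 -0.2 -0.1] | grip pt now [ 0.4968 -0.2364  0.1694]
mm [ 60.2   2.2 109.6] deg [-0.2 -0.2 -0.1] | grip pt now [ 0.4968 -0.2364  0.1694]
pred front rim [array([276., 222.]), array([354., 222.]), array([430., 222.])]
270 [58, 117, 117, 104, 104, 105, 105, 106, 106, 107, 107, 107, 119, 119, 120, 121, 121, 121, 119, 118, 214, 108, 115, 116, 116, 116, 115, 109, 201]
300 [102, 105, 107, 103, 103, 106, 106, 105, 103, 105, 111, 120, 121, 120, 119, 119, 118, 119, 121, 117, 214, 109, 105, 121, 155, 189, 202, 216, 44]
370 [106, 105, 105, 101, 105, 105, 102, 105, 105, 104, 105, 119, 117, 118, 117, 117, 117, 116, 115, 117, 216, 104, 115, 112, 112, 114, 114, 112, 38]
390 [113, 103, 103, 103, 103, 104, 103, 103, 104, 103, 105, 117, 119, 119, 117, 115, 118, 116, 115, 115, 218, 107, 105, 114, 112, 112, 114, 107, 89]
430 [127, 109, 115, 103, 107, 106, 105, 97, 95, 97, 96, 95, 96, 95, 95, 98, 95, 96, 97, 96, 221, 103, 105, 113, 113, 114, 175, 182, 56]
450 [97, 161, 215, 243, 117, 116, 113, 107, 95, 95, 96, 95, 95, 96, 95, 96, 101, 230, 231, 231, 227, 105, 103, 112, 102, 111, 82, 176, 55]
[ 1.1   0.55 -0.55  1.47 -0.25  1.6   0.66]
```

The front rim shows at row 220, against 222 predicted. I slide in under the lid.

```bash
python3 -m handwheel '[{"x":0.012,"y":0.0005,"z":0.012,"wx":0,"wy":0,"wz":0},{"x":0.028,"y":0.001,"z":0.029,"wx":0,"wy":0,"wz":0},{"x":0.044,"y":0.0015,"z":0.046,"wx":0,"wy":0,"wz":0},{"x":0.06,"y":0.002,"z":0.064,"wx":0,"wy":0,"wz":0},{"x":0.072,"y":0.002,"z":0.078,"wx":0,"wy":0,"wz":0},{"x":0.0786,"y":0.002,"z":0.0847,"wx":0,"wy":0,"wz":0},{"x":0.0786,"y":0.002,"z":0.0847,"wx":0,"wy":0,"wz":0},{"x":0.0786,"y":0.002,"z":0.0847,"wx":0,"wy":0,"wz":0}]'|egrep 'pos|ft|grip'
python3 -m handwheel '[{"x":-0.006,"y":0,"z":0.008,"wx":0,"wy":0,"wz":0},{"x":-0.012,"y":0,"z":0.016,"wx":0,"wy":0,"wz":0},{"x":-0.0165,"y":0,"z":0.022,"wx":0,"wy":0,"wz":0},{"x":-0.0185,"y":0,"z":0.0245,"wx":0,"wy":0,"wz":0},{"x":-0.0185,"y":0,"z":0.0245,"wx":0,"wy":0,"wz":0},{"x":-0.0185,"y":0,"z":0.0245,"wx":0,"wy":0,"wz":0}]'
python3 - <<'E'
from h import *
row(Wb(-.024,.015,.119),ori(3.3,38),.017)
E
```

```text
position: [0.4927, -0.1116, 0.1376]
ft_force: [-0.6, -0.5, -0.5]
grip_width: 0.266
grip_force: 26.6
time: 24.0
position: [0.4927, -0.11, 0.1065]
tool_rot: [-1.778, -1.881, -0.614]
ft_force: [1.3, -0.5, 0.6]
grip_width: 0.124
grip_force: 0.0
mm [-0.2 -1.2  1.1] deg [-0.1 -0.2 -0.1] | grip pt now [ 0.4934 -0.1218  0.1215]
```

The grip has just lost the tube during the lowering. I check with image code where it went before moving.

Run:
```python
from h import *
import cv2
p,q=snap("wrist","w9.png");im=cv2.imread("pics/w9.png")
hsv=cv2.cvtColor(im,cv2.COLOR_BGR2HSV)
print("pred rim front",[wpx(Wb(-.078,y,.13),p,q).round() for y in(.08,.04,0,-.04,-.08)],"rear",[wpx(Wb(.078,y,.13),p,q).round() for y in(.08,-.08)],"floor",[wpx(Wb(x,y,.02),p,q).round() for x,y in((.07,.07),(.07,-.07),(-.03,0))])
def ch(h,s,v):
    if s>150 and (h<12 or h>168): return 'R' if v>170 else 'r'
    if v>190 and s<50: return 'W'
    if v<60: return '#'
    if s<50: return 'g'
    return '.'
for y in range(40,340,7): print(f"{y:3d} "+"".join(ch(*map(int,hsv[y,x])) for x in range(170,500,4)))
```

```text
pred rim front [array([180., 401.]), array([267., 408.]), array([361., 409.]), array([451., 403.]), array([528., 393.])] rear [array([217., 123.]), array([478., 126.])] floor [array([260., 218.]), array([426., 218.]), array([346., 339.])]
 40 g........................r.......ggg......g.......gg#gWWWWWWWWWWWg...gggggggggggggg
 47 gg...........................gggg.g.........g.......gggg########gg...gWWWWggWWggggg
 54 ggg.....................................................#gggggg......gWWWWWWWWWgg..
 61 ..gggg...................ggggggggggggg..gg.WWW.......#..#......g......ggWWWWWWWWg..
 68 gggggggggg..............gggggggg.ggg......g.....##...#..................gggggggg...
 75 ggggggggggggggggggg.....gggggggWWWWWWWWWWWWWWWWWggggggggg.....g#.g.................
 82 g.gggWWWWWWWWWWWWWWWWWWWWWWWWWWWWWWWWWWWWWWWWWWWWWWWWWWWWWWWWWWWWWWWWWWWWWgW.......
 89 WWWWWWWWWWWWWWWWWWWWWWWWWWWWWWWWWWWWWWWWWWWWWWWWWWWWWWWWWWWWWWWWWWWWWWWWWWWWWWWWWWW
 96 WWWWWWWWWWggggggggggggggggggggggggggggggggggggggggggggggggggggggggggWWWWWWWWWWWWWWW
103 ggggggggggggggggggggggggggggggggggggggggggggggggggggggggggggggggg
[... 2222 characters left out ...]
 .g###########################.r#####.r.gg.######r.###########################.rrrrr
292 #############################.r#####gggggg######r##############################.rrr
299 ############################..#######r..r.#######..##############################rr
306 gggggggggg##################..#######gggg.#######..################gggggggggggggggg
313 ggggggggggggggggggggggggggg#.ggggggggggggggggggggg.#ggggggggggggggggggggggggggggggg
320 ggggggggggggggggggggggggggg#.ggggggggggggggggggggg.#ggggggggggggggggggggggggggggggg
327 ggggggggggggggggggggggggggg#.ggggggggggggggggggggg.#ggggggggggggggggggggggggggggggg
334 ggggggggggggggggggggggggggg#.ggggggggggggggggggggg.#ggggggggggggggggggggggggggggggg
```

```bash
python3 -m handwheel '[{"x":0.008,"y":0,"z":-0.011,"wx":0,"wy":0,"wz":0},{"x":0.0185,"y":0,"z":-0.0245,"wx":0,"wy":0,"wz":0},{"x":0.005,"y":0,"z":-0.04,"wx":0,"wy":0,"wz":0},{"x":-0.015,"y":0,"z":-0.065,"wx":0,"wy":0,"wz":0},{"x":-0.04,"y":0,"z":-0.095,"wx":0,"wy":0,"wz":0},{"x":-0.04,"y":0,"z":-0.13,"wx":0,"wy":0,"wz":0},{"x":-0.04,"y":0,"z":-0.15,"wx":0,"wy":0,"wz":0},{"x":-0.04,"y":0,"z":-0.15,"wx":0,"wy":0,"wz":0},{"x":-0.04,"y":0,"z":-0.15,"wx":0,"wy":0,"wz":0}]'
python3 - <<'E'
from h import *
import cv2
p,q=snap("wrist","w10.png");im=cv2.imread("pics/w10.png");snap("scene","c10.png");snap("side","s10.png")
hsv=cv2.cvtColor(im,cv2.COLOR_BGR2HSV)
print("rim",[wpx(Wb(x,y,.13),p,q).round().tolist() for x,y in((-.078,.08),(-.078,-.08),(.078,.08),(.078,-.08))],"floor",[wpx(Wb(x,y,.02),p,q).round().tolist() for x,y in((.07,.07),(.07,-.07),(-.07,.07),(-.07,-.07))])
def ch(h,s,v):
    if s>150 and (h<12 or h>168): return 'R' if v>170 else 'r'
    if v>170 and s<60: return 'W'
    if v<60: return '#'
    if s<60: return 'g'
    return '.'
for y in range(30,300,6): print(f"{y:3d} "+"".join(ch(*map(int,hsv[y,x])) for x in range(150,530,5)))
E
```

```text
time: 24.8
position: [0.5007, -0.2349, 0.2017]
tool_rot: [-1.781, -1.884, -0.615]
ft_force: [0.1, 0.1, -0.5]
grip_width: 0.114
grip_force: 0.0
rim [[241.0, 235.0], [444.0, 235.0], [259.0, 94.0], [418.0, 95.0]] floor [[279.0, 163.0], [394.0, 163.0], [272.0, 272.0], [405.0, 271.0]]
 30 WW.....................g..gg..WWWWWWWWW..WgWWWWWWgg...WWWWW###ggggggggg..ggg
 36 W.......WWW.....................WWWWW...ggWWWWWWWWW...WgWWWWWWgggggggg..ggg.
 42 W...WWWWWgg...............rr...WWWWWWW...g#WWWWWWWgg..WWWWWggWggggggg..ggg..
 48 .WWWgggggggg.................gWgggg..ggg.gggg####gg.WWWWWWWWg..ggggg..ggg.#g
 54 WWWWWggggggggg..............ggg............ggggg.g.gg.gWWWWWW..gggg..gg...gg
 60 Wg...WWWggWWWggg..........gggggWWggWW.W.g..#.....g.....gWWWWg..ggg.#gg...ggg
 66 WWggWWWWWWWWWWgggWWWWWWWWWWWWWWWWWWWWWWWWWWWWWWWWWWWWWWWWWgg....g..gg..ggggg
 72 WWWWWWWWWgWWWWWWWWWWWWWWWWWWWWWWWWWWWWWWWWWWWWWWWWWWWWWWWWWWWWW...gg..gggggg
 78 ggWWWWWWWWWWWWWWWWWWWWWWWWWWWWWWWWWWWWWWWWWWWWWWWWWWWWWWWWWWWWWWWWWg..gggggg
 84 WWWWWWWWWWWWWWWWWWWWWWWWWWWWWWWWWWWWWWWWWWWWWWWWWWWWWWWWWWWWWWWWWWWWWWW..ggg
 90 WWW.W
[... 2125 characters left out ...]
rrrrrrrrrrrrrrrrrrrrrrrrrrrrrrrrr.ggggggg.gggggggg..
252 gWWWWWWWWWWWWWW...WWrrrrrrrrrrrrrrrrrrrrrrrrrrrrrrrrrrrrrggggggg.ggggggg....
258 g....................rrrrrrrrrrrrrrrrrrrrrrrrrrrrrrrrrrrggggggWWggggWgg.....
264 gggggWWWW.W....g.....rrrrrrrrrrrrrrrrrrrrrrrrrrrrrrrrrrWggggggggggggWW......
270 WggggggW..WWg..g......rrrrrrrrrrrrrrrrrrrrrrrrrrrrrrrrR.............gW......
276 WWWWgggWWWWWgg.g.......RRRRRRRRRRRRRRRRRRRRRRRRRRRRRRrggggg.ggggg...gWW.....
282 WWWWWWgggggggggggggggggggggg..###.....####.#ggggg#ggggggggggggggggWW.WWg....
288 WWWWWggggggg#gggggggggggggg#.####g....####.#gggggggggggg#ggggg#gggWW.gWg....
294 ....ggggggggggggggggggggggg#.####g....####.##gggggggggggggggggggg#gg.gWW....
```

The tube is inside the bin near its front wall, around (320,218). I check its extent numerically.

Run:
```python
from h import *
import cv2
im=cv2.imread("pics/w10.png").astype(int)
for y in range(198,242,3): print(y," ".join("%3d,%3d"%(im[y,x,2],im[y,x,1]) for x in range(298,346,4)))
p,q,s=pose()
for z in (.02,.03,.06,.09,.12):
  print(z,[wpx(Wb(x,.015,z),p,q).round().tolist() for x in(-.07,-.05,-.03,-.01,.01,.03)])
```

```text
198 119, 42 121, 42 121, 43 123, 43 122, 42 121, 42 121, 41 121, 42 119, 42 122, 44 120, 44 116, 39
201 119, 40 122, 43 121, 41 121, 41 123, 44 121, 44 118, 41 120, 60 120, 42 121, 42 120, 43 118, 42
204 119, 43 120, 42 121, 40 123, 44 120, 42 119, 58 112, 94 117, 98 123,118 119, 49 121, 42 118, 43
207 121, 43 121, 43 121, 42 121, 41 118, 41  98, 63 109, 83 110, 87  92, 47 116,116 121, 44 120, 44
210 121, 43 119, 40 122, 43 120, 43 114, 83 136,134 128,126 139,137 130,125 108, 88 120, 40 121, 44
213 121, 43 121, 42 123, 43 121, 42 137,136 166,162 179,177 139,136 133,132  99, 72 121, 43 120, 42
216 123, 44 122, 43 120, 43 163,135 216,214 203,198 232,230 230,227 215,213 110, 95 121, 43 119, 42
219 121, 43 120, 42 121, 43 215,213 237,235 240,239 242,240 233,231 216,213 125, 97 120, 43 119, 41
222 121, 43 120, 42 138, 93 227,227 230,230 229,229 229,230 229,229 217,214 122, 73 120, 43 121, 44
225 120, 43 119, 44 199,197 227,227 230,230 228,228 227,226 228,227 214,214 119, 48 120, 41 119, 43
228 119, 41 120, 44 223,223 227,227 226,225 228,228 227,227 228,228 221,222 120, 43 118, 41 116, 39

[... 209 characters left out ...]
59 187, 60 187, 58 188, 59 187, 58 188, 59 187, 58 189, 61 187, 61 187, 59 189, 61 190, 61
240 108, 39 108, 39 105, 37 106, 38 106, 39 106, 37 107, 40 107, 39 108, 38 108, 41 106, 38 106, 39
0.02 [[326.0, 274.0], [326.0, 256.0], [326.0, 239.0], [326.0, 223.0], [326.0, 207.0], [326.0, 192.0]]
0.03 [[326.0, 271.0], [326.0, 253.0], [326.0, 235.0], [326.0, 219.0], [326.0, 202.0], [326.0, 187.0]]
0.06 [[326.0, 261.0], [326.0, 241.0], [326.0, 223.0], [326.0, 205.0], [326.0, 188.0], [326.0, 172.0]]
0.09 [[326.0, 248.0], [326.0, 227.0], [326.0, 208.0], [326.0, 189.0], [326.0, 172.0], [326.0, 155.0]]
0.12 [[326.0, 233.0], [326.0, 211.0], [326.0, 190.0], [326.0, 171.0], [326.0, 153.0], [326.0, 136.0]]
```

The tube lies wholly inside the bin: its cap is on the floor and its tail leans on the front wall below the rim. Next is the lever, so I go to the standoff for the hooked knob.

Run:
```python
from h import *
Q=ori(16.2,40);row(np.array([.6767,-.2207,.1349])-.11*Q.as_matrix()[:,2],Q)
```

```text
mm [-40.6 190.4 -38.6] deg [  8.    1.8 -10. ] | grip pt now [ 0.5004 -0.2442  0.2147]
```

```bash
python3 -m handwheel '[{"x":-0.01,"y":0.03,"z":-0.02,"wx":2,"wy":0.5,"wz":-2.5},{"x":-0.025,"y":0.065,"z":-0.038,"wx":4,"wy":1,"wz":-5},{"x":-0.0405,"y":0.1,"z":-0.0385,"wx":6,"wy":1.5,"wz":-7.5},{"x":-0.0405,"y":0.14,"z":-0.0385,"wx":8,"wy":1.8,"wz":-10},{"x":-0.0405,"y":0.175,"z":-0.0385,"wx":8,"wy":1.8,"wz":-10},{"x":-0.0405,"y":0.1905,"z":-0.0385,"wx":8,"wy":1.8,"wz":-10},{"x":-0.0405,"y":0.1905,"z":-0.0385,"wx":8,"wy":1.8,"wz":-10},{"x":-0.0405,"y":0.1905,"z":-0.0385,"wx":8,"wy":1.8,"wz":-10}]' 0.07 35
python3 - <<'E'
from h import *
import cv2
K=[.6767,-.2207,.1349];row(K,ori(16.2,40))
p,q=snap("wrist","w11.png");g=cv2.imread("pics/w11.png").max(2)
u,v=wpx(K,p,q).round().astype(int);print("pred",u,v)
m=(g[v-50:v+35,u-60:u+60]<55).astype(np.uint8);n,l,st,c=cv2.connectedComponentsWithStats(m)
for i in range(1,n):
  if st[i,4]>150:print(st[i]+[u-60,v-50,0,0,0],c[i]+[u-60,v-50])
E
```

```text
time: 25.62
position: [0.6883, -0.2711, 0.1991]
tool_rot: [-1.523, -2.024, -0.558]
ft_force: [-0.7, -0.1, -0.1]
grip_width: 0.635
grip_force: 0.0
mm [ -1.4   2.3 101.4] deg [0.4 0.2 0. ] | grip pt now [ 0.6916 -0.2828  0.2137]
pred 330 246
[ 307  222   43   41 1100] [328.07       243.01090909]
```

```bash
python3 -m handwheel '[{"x":0,"y":0.001,"z":0.03,"wx":0,"wy":0,"wz":0},{"x":0,"y":0.001,"z":0.06,"wx":0,"wy":0,"wz":0},{"x":0,"y":0.001,"z":0.085,"wx":0,"wy":0,"wz":0},{"x":0,"y":0.001,"z":0.098,"wx":0,"wy":0,"wz":0},{"x":0,"y":0.001,"z":0.102,"wx":0,"wy":0,"wz":0},{"x":0,"y":0.001,"z":0.102,"wx":0,"wy":0,"wz":0}]'|egrep 'pos|ft|grip'
python3 -m handwheel '[{"x":0,"y":0,"z":0,"wx":0,"wy":0,"wz":0},{"x":0,"y":0,"z":0,"wx":0,"wy":0,"wz":0},{"x":0,"y":0,"z":0,"wx":0,"wy":0,"wz":0},{"x":0,"y":0,"z":0,"wx":0,"wy":0,"wz":0},{"x":0,"y":0,"z":0,"wx":0,"wy":0,"wz":0},{"x":0,"y":0,"z":0,"wx":0,"wy":0,"wz":0},{"x":0,"y":0,"z":0,"wx":0,"wy":0,"wz":0},{"x":0,"y":0,"z":0,"wx":0,"wy":0,"wz":0},{"x":0,"y":0,"z":0,"wx":0,"wy":0,"wz":0}]' 0.015 35
```

```text
position: [0.6704, -0.2113, 0.1233]
ft_force: [0.5, -0.3, -0.3]
grip_width: 0.803
grip_force: 0.0
time: 26.92
position: [0.6729, -0.2101, 0.1222]
tool_rot: [-1.529, -2.026, -0.561]
ft_force: [2.8, 0.6, -1.5]
grip_width: 0.315
grip_force: 33.9
```

The grip is slightly high on the ball (27 mm chord). I reopen, go 7 mm deeper and close again.

```bash
python3 -m handwheel '[{"x":0,"y":0,"z":0,"wx":0,"wy":0,"wz":0},{"x":0,"y":0,"z":0,"wx":0,"wy":0,"wz":0},{"x":0,"y":0,"z":0,"wx":0,"wy":0,"wz":0},{"x":0,"y":0,"z":0.004,"wx":0,"wy":0,"wz":0},{"x":0,"y":0,"z":0.007,"wx":0,"wy":0,"wz":0},{"x":0,"y":0,"z":0.007,"wx":0,"wy":0,"wz":0}]' 0.048|egrep 'pos|ft|grip'
python3 -m handwheel '[{"x":0,"y":0,"z":0,"wx":0,"wy":0,"wz":0},{"x":0,"y":0,"z":0,"wx":0,"wy":0,"wz":0},{"x":0,"y":0,"z":0,"wx":0,"wy":0,"wz":0},{"x":0,"y":0,"z":0,"wx":0,"wy":0,"wz":0},{"x":0,"y":0,"z":0,"wx":0,"wy":0,"wz":0},{"x":0,"y":0,"z":0,"wx":0,"wy":0,"wz":0}]' 0.02 35
```

```text
position: [0.6703, -0.2054, 0.1161]
ft_force: [-0.2, -0.3, -0.0]
grip_width: 0.539
grip_force: 0.0
time: 27.92
position: [0.6716, -0.206, 0.117]
tool_rot: [-1.53, -2.026, -0.56]
ft_force: [2.1, 0.4, 0.7]
grip_width: 0.343
grip_force: 35.0
```

```bash
python3 -m handwheel '[{"x":-0.002,"y":0,"z":0.0018,"wx":0,"wy":0,"wz":0},{"x":-0.004,"y":0,"z":0.0036,"wx":0,"wy":0,"wz":0},{"x":-0.006,"y":0,"z":0.0054,"wx":0,"wy":0,"wz":0},{"x":-0.0075,"y":0,"z":0.0068,"wx":0,"wy":0,"wz":0},{"x":-0.0075,"y":0,"z":0.0068,"wx":0,"wy":0,"wz":0}]'|egrep 'pos|ft'
for i in 1 2; do python3 -m handwheel '[{"x":-0.0015,"y":0,"z":0.0013,"wx":0,"wy":0,"wz":0},{"x":-0.0015,"y":0,"z":0.0013,"wx":0,"wy":0,"wz":0},{"x":-0.0015,"y":0,"z":0.0013,"wx":0,"wy":0,"wz":0}]'|egrep 'pos|ft'; done
```

```text
position: [0.6719, -0.2086, 0.1089]
ft_force: [1.3, -3.4, 8.7]
position: [0.672, -0.209, 0.1075]
ft_force: [1.0, -3.7, 8.4]
position: [0.6722, -0.2095, 0.1056]
ft_force: [0.9, -4.5, 8.8]
```

```bash
for i in 1 2 3; do python3 -m handwheel '[{"x":-0.0017,"y":0,"z":0.0014,"wx":0,"wy":0,"wz":0},{"x":-0.0017,"y":0,"z":0.0014,"wx":0,"wy":0,"wz":0},{"x":-0.0017,"y":0,"z":0.0014,"wx":0,"wy":0,"wz":0}]'|egrep 'pos|ft'; done
```

```text
position: [0.6724, -0.21, 0.1037]
ft_force: [1.8, -4.3, 9.3]
position: [0.6726, -0.2102, 0.1028]
ft_force: [-0.7, -4.8, 13.3]
position: [0.6727, -0.2103, 0.1023]
ft_force: [-1.7, -4.7, 17.1]
```

At the stop (17 N). I swing back inward fully.

```bash
python3 -m handwheel '[{"x":0.0002,"y":-0.007,"z":0.0001,"wx":-1.7,"wy":0,"wz":2},{"x":0.0005,"y":-0.014,"z":0.0003,"wx":-3.4,"wy":0,"wz":4},{"x":0.0012,"y":-0.021,"z":0.001,"wx":-5,"wy":0,"wz":6},{"x":0.0022,"y":-0.028,"z":0.0017,"wx":-6.7,"wy":0,"wz":8},{"x":0.0034,"y":-0.0335,"z":0.0025,"wx":-8.4,"wy":0,"wz":10},{"x":0.0034,"y":-0.0335,"z":0.0025,"wx":-8.4,"wy":0,"wz":10},{"x":0.0034,"y":-0.0335,"z":0.0025,"wx":-8.4,"wy":0,"wz":10}]'
python3 - <<'E'
from h import *
p,q,s=pose();M=q.as_matrix();print(M.round(3).tolist())
E
```

```text
time: 30.17
position: [0.6388, -0.2159, 0.1008]
tool_rot: [-1.774, -1.861, -0.653]
ft_force: [-0.6, -4.0, 13.8]
grip_width: 0.347
grip_force: 35.0
[[-0.041, 0.999, -0.02], [0.768, 0.044, 0.639], [0.639, 0.011, -0.769]]
```

```bash
python3 -m handwheel '[{"x":0,"y":-0.002,"z":0,"wx":0,"wy":0,"wz":0},{"x":0,"y":-0.002,"z":0,"wx":0,"wy":0,"wz":0},{"x":0,"y":-0.002,"z":0,"wx":0,"wy":0,"wz":0}]'|egrep 'pos|ft'
```

```text
position: [0.6382, -0.2159, 0.1008]
ft_force: [1.7, -5.6, 13.3]
```

```bash
python3 -m handwheel '[{"x":0.002,"y":0.001,"z":-0.0015,"wx":0,"wy":0,"wz":0},{"x":0.0045,"y":0.001,"z":-0.0032,"wx":0,"wy":0,"wz":0},{"x":0.007,"y":0.001,"z":-0.005,"wx":0,"wy":0,"wz":0},{"x":0.0105,"y":0.001,"z":-0.0074,"wx":0,"wy":0,"wz":0},{"x":0.0143,"y":0.001,"z":-0.0098,"wx":0,"wy":0,"wz":0},{"x":0.018,"y":0.001,"z":-0.012,"wx":0,"wy":0,"wz":0},{"x":0.0218,"y":0.001,"z":-0.0141,"wx":0,"wy":0,"wz":0},{"x":0.0218,"y":0.001,"z":-0.0141,"wx":0,"wy":0,"wz":0}]'
```

```text
time: 31.08
position: [0.638, -0.2084, 0.1242]
tool_rot: [-1.774, -1.864, -0.651]
ft_force: [1.3, -4.4, 6.9]
grip_width: 0.349
grip_force: 35.0
```

Unhooked and rising under control. I ease it on up.

```bash
python3 -m handwheel '[{"x":0.005,"y":0,"z":-0.0025,"wx":0,"wy":0,"wz":0},{"x":0.01,"y":0,"z":-0.005,"wx":0,"wy":0,"wz":0},{"x":0.0157,"y":0,"z":-0.0075,"wx":0,"wy":0,"wz":0},{"x":0.021,"y":0,"z":-0.0096,"wx":0,"wy":0,"wz":0},{"x":0.0265,"y":0,"z":-0.0116,"wx":0,"wy":0,"wz":0},{"x":0.032,"y":0,"z":-0.0134,"wx":0,"wy":0,"wz":0},{"x":0.036,"y":0,"z":-0.0146,"wx":0,"wy":0,"wz":0},{"x":0.0395,"y":0,"z":-0.0155,"wx":0,"wy":0,"wz":0},{"x":0.0395,"y":0,"z":-0.0155,"wx":0,"wy":0,"wz":0}]'
for i in 1 2; do python3 -m handwheel '[{"x":0.002,"y":0,"z":-0.0004,"wx":0,"wy":0,"wz":0},{"x":0.004,"y":0,"z":-0.0009,"wx":0,"wy":0,"wz":0},{"x":0.004,"y":0,"z":-0.0009,"wx":0,"wy":0,"wz":0}]'|egrep 'pos|ft'; done
```

```text
time: 31.83
position: [0.6368, -0.1868, 0.1614]
tool_rot: [-1.772, -1.865, -0.652]
ft_force: [0.3, -3.0, 8.2]
grip_width: 0.349
grip_force: 35.0
position: [0.6366, -0.1847, 0.1641]
ft_force: [0.5, -2.9, 7.5]
position: [0.6363, -0.1828, 0.1665]
ft_force: [1.3, -4.8, 7.4]
```

```bash
for i in 1 2 3; do python3 -m handwheel '[{"x":0.001,"y":0,"z":-0.0002,"wx":0,"wy":0,"wz":0},{"x":0.002,"y":0,"z":-0.0004,"wx":0,"wy":0,"wz":0},{"x":0.002,"y":0,"z":-0.0004,"wx":0,"wy":0,"wz":0}]'|egrep 'pos|ft'; done
```

```text
position: [0.636, -0.1828, 0.1666]
ft_force: [1.9, -6.4, 3.3]
position: [0.6357, -0.1827, 0.1667]
ft_force: [2.0, -6.6, -0.4]
position: [0.6355, -0.1827, 0.1668]
ft_force: [3.8, -8.9, -3.6]
```

The lever is at its top stop and the lid is shut. I open, retract and check with the side camera.

```bash
python3 -m handwheel '[{"x":-0.001,"y":0,"z":0,"wx":0,"wy":0,"wz":0},{"x":-0.001,"y":0,"z":0,"wx":0,"wy":0,"wz":0},{"x":-0.001,"y":0,"z":0,"wx":0,"wy":0,"wz":0},{"x":-0.001,"y":0,"z":0,"wx":0,"wy":0,"wz":0},{"x":-0.001,"y":0,"z":0,"wx":0,"wy":0,"wz":0}]' 0.075|egrep 'pos|ft|grip'
python3 -m handwheel '[{"x":0,"y":0,"z":-0.02,"wx":0,"wy":0,"wz":0},{"x":0,"y":0,"z":-0.05,"wx":0,"wy":0,"wz":0},{"x":0,"y":0,"z":-0.085,"wx":0,"wy":0,"wz":0},{"x":0,"y":0,"z":-0.12,"wx":0,"wy":0,"wz":0},{"x":0,"y":-0.02,"z":-0.14,"wx":0,"wy":0,"wz":0},{"x":0,"y":-0.02,"z":-0.14,"wx":0,"wy":0,"wz":0},{"x":0,"y":-0.02,"z":-0.14,"wx":0,"wy":0,"wz":0}]'
python3 - <<'E'
from h import *
import cv2
p,q=snap("wrist","w12.png");im=cv2.imread("pics/w12.png");g=im.max(2);hsv=cv2.cvtColor(im,cv2.COLOR_BGR2HSV)
u,v=wpx([.637,-.198,.187],p,q).round().astype(int);print("knob pred",u,v)
m=(g[v-50:v+50,u-60:u+60]<55).astype(np.uint8);n,l,st,c=cv2.connectedComponentsWithStats(m)
for i in range(1,n):
  if st[i,4]>150:print(st[i]+[u-60,v-50,0,0,0],c[i]+[u-60,v-50])
print("lid front",[wpx(Wb(-.084,y,.136),p,q).round().tolist() for y in(.09,0,-.09)],"rear",[wpx(Wb(.08,y,.138),p,q).round().tolist() for y in(.09,-.09)])
def ch(h,s,v):
    if s>150 and (h<12 or h>168): return 'r'
    if v>170 and s<60: return 'W'
    if v<60: return '#'
    return 'g' if s<60 else '.'
for y in range(90,290,8): print(f"{y:3d} "+"".join(ch(*map(int,hsv[y,x])) for x in range(60,400,5)))
# bystanders moved? compare scene view with the start
a=cv2.imread("pics/scene0.png").astype(int);snap("scene","c12.png");b=cv2.imread("pics/c12.png").astype(int);d=np.abs(a-b).max(2)
for nm,(x,y) in dict(bluecap=(381,222),block=(309,328),tin=(250,342),yellow=(375,343),tape=(238,283),lid=(330,220),redtube=(415,230)).items(): print(nm,d[y-12:y+12,x-12:x+12].mean().round(1))
E
```

```text
position: [0.635, -0.1772, 0.169]
ft_force: [0.7, 0.3, -0.2]
grip_width: 0.64
grip_force: 0.0
time: 34.08
position: [0.6185, -0.2698, 0.2774]
tool_rot: [-1.774, -1.862, -0.65]
ft_force: [0.0, 0.1, -0.8]
grip_width: 0.862
grip_force: 0.0
knob pred 352 238
[ 333  217   37   42 1058] [351.24574669 237.05293006]
lid front [[142.0, 239.0], [221.0, 238.0], [311.0, 237.0]] rear [[171.0, 122.0], [312.0, 114.0]]
 90 gggggggg.ggggg..gggggggg.........gggggg..g..g.....gggW.WWW.WWW....gg
 98 .g...gWggggggggggggggggggggggg...gg..g...gg.g######.gWWW.....WWWWWg.
106 g...gWWWgggggggWWWWWggggggggg...gggg....g.ggW.gggWg......W.......Wg.
114 W.WggWWWgggggWWWWWWg..gggggggggggg.....WWWWWgggWWWW....gggg........#
122 gggWWWWWWWW.....WWWW...WWWWWWWWWWWWWWWWWWWWWWWWWWWWgWggg..W......WWg
130 ggg....WWWW......WWW..WWWWWWWWWWWWWWWWWWWWWWWWWWWWWgWW....g.........
138 gWWW..gWg.....WW.W.WW.WWWWWWWWWWWWWWWWWWWWWWWWWWWWWWg...ggg........g
146 .gWW....WWW...gWWWgWWWWWWWWWWWWWWWWWWWWWWWWWWWWWWWWW....Wg...WW....g
154 .#g...W..W..WgWWgggWWWWWWWWWWWWWWWWWWWWWWWWWWWWWWWWW.....g..W......g
162 .gW.........WWWgg.WWWWWWWWWWWWWW
[... 502 characters left out ...]
WWWWWWWWWWWWWWWWWWWWggggWWWW##...Wg##...W....
226 gggggggggg.gg....WWWWWWWWWWWWWWWWWWWWWWWWWWWWWWWWWWWWWWg######WWWW..
234 gggggggggggggW...WWWWWWWWWWWWWWWWWWWWWWWWWWWWWWWWWWgggg###gg##ggg...
242 gggggggggggggggWWWW..rrrrrrrrrrrrrrrrrrrrrrrrrrrrrggggg#######ggg...
250 ...ggggggggggggWWWWWW.rrrrrrrrrrrrrrrrrrrrrrrrrrrr.ggggg#####ggg....
258 gggggggggggg............rrrrrrrrrrrrrrrrrrrrrrrrrrrgggggWg#WWWgW....
266 ggggggggggggggg..gg......rrrrrrrrrrrrrrrrrrrrrrrrr.......gg..ggg....
274 ###ggggWggggggggggggg......rrrrrrrrrrrrrrrrrrrrrr.ggg....gg.......gg
282 ######################g..........g####.............g.....ggg..WW..gg
bluecap 2.8
block 2.8
tin 2.8
yellow 3.3
tape 2.8
lid 2.8
redtube 66.7
```

The lid is shut, the knob is back at its start position, the bystanders are unmoved and the robot is clear. I hand in.

```bash
python3 -c "
from bench import ctrl
print(ctrl.close_job())"
```

```text
the job is handed in; nothing more can be done
None
```

The red-banded tube is in the bin, the lever is unhooked and fully up, the lid was eased shut, the other things haven't moved, and the job is handed in at about 34 s; but the tube slipped from the grip at about rim height while I was lowering it, so it was not let go on purpose.

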